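Pack the tiffin tier with tongs and snap its lid on

ROBOT

A 6-joint arm with a two-finger parallel gripper is mounted at the origin on the work surface. World frame = base frame: x ahead of the robot, y to its left, z up, the work surface at z = 0. Lengths are in m, angles in rad, forces in N, time in s.
With the tool pointing down it reaches from about 0.325 to 0.9 m from the base axis. Payload 3.5 kg.
Tool frame: the origin (TCP) lies at the very end of the fingers, on their centre line; the grasp point (between the pads) lies env.grip_point_offset behind it (env.grip_point_offset is the distance from the TCP to the grasp point, in m); y points along the fingers, x is the direction in which the jaws open and shut, and the axes are right-handed (so a half turn about y gives the same grasp; the last joint's range is limited). The gripper opens to 85 mm and grips with 20 to 120 N. Pads are 22 mm wide; open, the fingers measure 114 mm over their backs; the gripper's body (76 mm by 85 mm) begins 54 mm behind the grasp point. The pads swing forward as they close: fully open they stand 13 mm farther back than shut.
Start: joints at [1.046, 0.276, -0.026, 1.268, 0, 1.467], TCP at [0.256, 0.57, 0.231] pointing down, gripper open.
Joint ranges: [-3.12, 3.12], [-0.85, 1.88], [-1.08, 1.24], [-1.95, 2.15], [-1.57, 1.53], [-3.14, 3.14]. Speed limits (rad/s): [2.57, 2.57, 3.14, 3.14, 3.14, 3.14].

INTERFACE

Orientations are given as a 3x3 rotation matrix whose columns are the frame's x, y, z axes.
In Python, from plant import status, camera, job, search_frame, mark_of, env gives the robot as it stands.
- The arm moves only by the shell command python3 -m pendant 'ROWS' [FORCE]. ROWS is text: rows parted by semicolons, each of 5 numbers parted by spaces: the shift along the tool's x, y, z scaled (see below), then the turn about the tool's y scaled (see below), then the opening, from 0 (shut) to 1 (fully open). In form: tx ty tz turn fingers; .... A call has exactly 10 rows; each row is the pose to reach, as a shift and turn from the pose commanded when the call began, along the tool's axes at that moment, turning the shorter way round; what a row does not reach only later rows make up. The controller multiplies each number of a shift by 0.15 m and each number of a turn by pi rad. A row lasts 1/12 s, in which the tool goes at most 41.7 mm and 7.16 degrees, less where a joint would pass 70% of its speed; a pose out of reach is approached as far as the arm can. A call with a number of a shift or a turn outside -1 to 1 is refused whole. A call with a gripper value outside its range is refused whole. The fingers move at their own pace and stop on an object; FORCE is the grip in N (left out, the last holds). Time passes only in rows, so rows that repeat a pose let the fingers close, or fill a call up. It gives the time, the measured TCP pose, the force and the opening at its end, in the units of the state.
- status.sense(): the state, without advancing time (a new reading comes with each control period).
- camera(name): name is "scene" or "side" or "wrist"; returns a dict with "img" (384x512x3 uint8, red, green, blue), "intrinsics" (3x3 intrinsics, pixels), "origin" and "rotation" of the camera in the world. Camera axes: x right, y down, z forward; pixel columns grow to the right and rows downward; lengths in m; the calibration is good to about 2 mm. The wrist camera is an equidistant fisheye: a pixel r from the principal point sees the ray r / f radians off the axis. A picture is of the moment at which its call begins. There is no depth.
- job.close_job(): hands the job in, once; it reports no verdict.
Trained networks look in a picture, given as the dict that the camera call returned (one of the last four; its "shot" number tells which), for a name from the list of things; names that differ only in an ending like _2 or _b are one class to them, and where a whole thing is asked for, a point or a joint stands for the part that bears it (a point fixed in the world has none). Each returns a list of dicts, best first, with "conf" (0 to 1); they miss things now and then, are a little off and sometimes report something else, mostly with a low value. They report only what shows in the picture. A call takes as long as a camera call. They do not tell look-alikes from the thing itself.
- search_frame(picture, thing): "pixel" ([column, row] in pixels, amid what is visible of it).
- mark_of(picture, thing): "pixel" ([column, row] in pixels: a listed point, or the origin of a listed thing).
The state is a dict: "t": time; "joints": joint angles; "qd": joint speeds; "tau": joint torques, N m; "tool_pos": TCP position; "orientation": TCP orientation; "contact_force": force on the tool from outside, world axes, zero at the start; "ft_torque": the same for the moment, N m; "finger_gap": finger opening in m.
Only numpy, scipy, OpenCV 4.12 (cv2) and the standard library are available. Lean on these libraries where they do the work, as an engineer would, in place of code of your own. Each camera call takes 0.05 s, during which the arm holds its last target. There are 200 camera calls.

TASK

Take the sprung tongs off their stand and, with the tongs only (never touching the sugar with the gripper itself), move every lump of palm sugar into the open tier of the tiffin carrier. Hang the tongs back astride their stand, then set the lid on the tier and push it straight down until both snap hooks have clicked over its rim, and let go. Leave the soy dish, the wooden spoon and the lime squeezer where they are.

Things in the scene. Friction and masses are not known exactly. Their poses are not given: they have to be found in the camera images.
- lump0_center (a point): centre of a lump of hard brown palm sugar: a short round puck 26 mm across and 20 mm high, 15 g. Five to seven lumps are present, at first standing on the bamboo board; an absent one reads None
- lump1_center (a point): centre of a lump of hard brown palm sugar: a short round puck 26 mm across and 20 mm high, 15 g. Five to seven lumps are present, at first standing on the bamboo board; an absent one reads None
- lump2_center (a point): centre of a lump of hard brown palm sugar: a short round puck 26 mm across and 20 mm high, 15 g. Five to seven lumps are present, at first standing on the bamboo board; an absent one reads None
- lump3_center (a point): centre of a lump of hard brown palm sugar: a short round puck 26 mm across and 20 mm high, 15 g. Five to seven lumps are present, at first standing on the bamboo board; an absent one reads None
- lump4_center (a point): centre of a lump of hard brown palm sugar: a short round puck 26 mm across and 20 mm high, 15 g. Five to seven lumps are present, at first standing on the bamboo board; an absent one reads None
- lump5_center (a point): centre of a lump of hard brown palm sugar: a short round puck 26 mm across and 20 mm high, 15 g. Five to seven lumps are present, at first standing on the bamboo board; an absent one reads None
- lump6_center (a point): centre of a lump of hard brown palm sugar: a short round puck 26 mm across and 20 mm high, 15 g. Five to seven lumps are present, at first standing on the bamboo board; an absent one reads None
- board: bamboo board 220 (its x) by 240 (its y) by 18 mm, fixed; origin at the centre of its underside
- tongs_grip (a point): steel sprung tongs (118 mm tall, 70 g) hanging tips down; point midway between the arms at the height to grip, 26 mm below the bridge's underside. z up; arms at +y and -y, closing along y. Arm faces are flat, 18 mm wide (x), upright, 51 mm apart outside (y) at rest, from 21 mm above to 26 mm below this point. Bridge on top: 22 (x) by 36 (y) by 6 mm
- tongs_left (a joint): angle of each arm of the tongs (rad), both alike: 0 at rest (open), 0.16 to 0.20 with the tips shut on a lump, 0.30 fully shut on nothing. The spring pushes back at the grip point with about 6 N per arm at rest, 9 to 14 N at 0.15: a squeeze of 2 to 3 mm in all holds the tongs with the tips still open. Tips move about four times as far as the arms at the grip point
- stand_top (a point): top centre of the tongs' wooden stand, 135 mm above the counter: an upright plate 40 mm wide (x), 8 mm thick (y) on a 90 by 70 by 8 mm foot, fixed. The tongs hang astride it, the underside of the bridge on this point, one arm on either side (+y, -y); lift them straight up 120 mm to clear it
- carrier: steel tiffin carrier, fixed; origin at the centre of its underside, z up. A base of radius 78 mm carries one open round tier (outer radius 70 mm, inner radius 67 mm). The two snap hooks stand at its +y and -y sides
- tier_floor (a point): centre of the tier's inner floor, 10 mm above the counter; axes as the carrier's. The lumps belong in here
- tier_rim (a point): centre of the tier's mouth, in the plane of the rim, 52 mm above the counter; axes as the carrier's
- hook_left (a joint): snap hook at the carrier's +y side: sprung strip 18 mm wide (x), inner face 76 mm from the tier's axis, top 82 mm above the counter. Its barb reaches in to 68 mm, flat underside 8 mm above the rim, a guiding slope above. Value: rad bent outward; 0 upright, about 0.1 as the lid's rim passes, 0 again once clicked over it. Both hooks together take under 20 N
- hook_right (a joint): the same snap hook at the carrier's -y side
- lid_handle (a point): centre of the handle of the steel lid, where to grip: a black bar 60 mm long (the lid's x), 12 mm wide (y), 14 mm high, on two posts 48 mm apart; its top is 36 mm above the lid's top face. The lid lies flat on the counter with this point 43 mm above it. z up
- lid_center (a point): centre of the lid's rim disc (radius 74 mm, 6 mm thick), half-way through its thickness, 32 mm below the handle's centre. Under the disc is a tapered plug 8 mm deep, radius 62 mm, that enters the tier; the lid is round, so it fits at any yaw. 170 g. Fully down, this point is 3 mm above the rim's plane
- soy_dish: small white soy dish, 72 mm across, 22 mm high, bystander; origin under its centre
- spoon: wooden spoon 190 mm long, bystander
- squeezer: yellow plastic lime squeezer, 200 mm long, bystander; origin under its middle
- tongs: the same tongs; origin at the centre of the underside of the bridge, 26 mm above the grip point. Below the grip zone the arms splay to two flat tips 16 mm wide (x), 19 mm high, ending 86 mm below the grip point; at rest their inner faces are 64 mm apart and they measure 72 mm over the outside (y)
- lid: the same lid; origin at the centre of its underside
Things that resemble listed ones, but are neither listed nor needed, are in the scene too. Leave any black or white look-alike of the part that bears lump1_center alone.

How it is judged:
On the way, in this order (a step that is already met when the one before it is completed fails the run):
1. every sugar lump is in the tier (horizontal distance between each of lump0_center, lump1_center, lump2_center, lump3_center, lump4_center, lump5_center, lump6_center and tier_floor below 0.064 m and z of lump0_center in the frame of tier_floor between 0 and 0.042 m and z of lump1_center in the frame of tier_floor between 0 and 0.042 m and z of lump2_center in the frame of tier_floor between 0 and 0.042 m and z of lump3_center in the frame of tier_floor between 0 and 0.042 m and z of lump4_center in the frame of tier_floor between 0 and 0.042 m and z of lump5_center in the frame of tier_floor between 0 and 0.042 m and z of lump6_center in the frame of tier_floor between 0 and 0.042 m), for 0.2 s.
2. the tongs hang astride their stand again, sprung open (horizontal distance between tongs_grip and stand_top below 0.02 m and z of tongs_grip in the frame of stand_top between -0.031 and -0.018 m and angle between tongs_grip's own z axis and vertical below 0.15 rad and value of joint tongs_left below 0.05 rad), for 0.3 s.
3. the lid is fully down with both hooks clicked over its rim (horizontal distance between lid_center and tier_rim below 0.006 m and z of lid_center in the frame of tier_rim below 0.0055 m and angle between lid_center's own z axis and vertical below 0.05 rad and value of joint each of hook_left, hook_right below 0.02 rad), for 0.3 s.
At the end, for the whole second after the job is handed in: Every lump inside the tier, below the rim; lid flat (0.05 rad), centred within 6 mm, within 2.5 mm of fully down, hooks upright (under 0.02 rad); tongs hung upright astride the stand (within 20 mm of its centre, tilt under 0.15 rad), sprung open; all at rest (all of step 1 and all of step 2 and all of step 3 and linear speed of lid below 0.02 m/s and linear speed of tongs below 0.03 m/s); the robot touches nothing.
It fails at once if the gripper or arm touches a sugar lump itself (contact force between any of the fingers, the arm and lump0 above 0.5 N or contact force between any of the fingers, the arm and lump1 above 0.5 N or contact force between any of the fingers, the arm and lump2 above 0.5 N or contact force between any of the fingers, the arm and lump3 above 0.5 N or contact force between any of the fingers, the arm and lump4 above 0.5 N or contact force between any of the fingers, the arm and lump5 above 0.5 N or contact force between any of the fingers, the arm and lump6 above 0.5 N).
It fails at once if the soy dish, the spoon or the lime squeezer is moved more than 3 cm (distance of any of soy_dish, spoon, squeezer from where it was at the start of the episode above 0.03 m).
Of lump0, lump1, lump2, lump3, lump4, lump5, lump6 only 5 to 7 are there at a start; the rules pass over those that are not, and their reading is None.
At some moment in a run one of lump0, lump1, lump2, lump3, lump4, lump5, lump6 may be knocked a few centimetres aside while the robot is not near it.
It also fails if it takes over 210 s, if anything falls off the work surface, if the arm or the gripper's body presses on something with over 40 N, if the wrist force passes 120 N, or if a joint passes its speed limit or range.

## Working session

There is one attempt and no reset: what is moved stays moved. The work goes in short steps, Python scripts to look and compute and a shell command to move; the robot and the scene stay as the last step left them, time stands still between calls to the robot, and variables do not carry over. Pictures are saved under pics/ and viewed, about 12 in all and at most 16, crops included, and the job is handed in when it is done.

```bash
ls; mkdir -p pics
cat > h.py <<'E'
import numpy as np,cv2
from plant import status,camera,job,search_frame,mark_of,env
def ray(c,px):
    K=np.array(c["intrinsics"]);x=(px[0]-K[0,2])/K[0,0];y=(px[1]-K[1,2])/K[1,1]
    if c.get("name")=="wrist":
        r=np.hypot(x,y);d=np.array([x/r*np.sin(r),y/r*np.sin(r),np.cos(r)]) if r>1e-9 else np.array([0,0,1.])
    else: d=np.array([x,y,1.])
    d=np.array(c["rotation"])@d; return np.array(c["origin"]),d/np.linalg.norm(d)
def atz(c,px,z):
    o,d=ray(c,px); return o+d*(z-o[2])/d[2]
def proj(c,p):
    K=np.array(c["intrinsics"]);v=np.array(c["rotation"]).T@(np.array(p)-np.array(c["origin"]))
    if c.get("name")=="wrist":
        th=np.arctan2(np.hypot(v[0],v[1]),v[2]);s=th/np.hypot(v[0],v[1]);x,y=v[0]*s,v[1]*s
    else:x,y=v[0]/v[2],v[1]/v[2]
    return np.array([K[0,0]*x+K[0,2],K[1,1]*y+K[1,2]])
def tri(c1,p1,c2,p2):
    o1,d1=ray(c1,p1);o2,d2=ray(c2,p2)
    s=np.linalg.lstsq(np.c_[d1,-d2],o2-o1,rcond=None)[0];a=o1+s[0]*d1;b=o2+s[1]*d2
    return (a+b)/2,np.linalg.norm(a-b)
def cam(n):
    c=dict(camera(n));c["name"]=n;return c
def save(c,f,box=None,s=1):
    im=cv2.cvtColor(c["img"],cv2.COLOR_RGB2BGR)
    if box: im=im[box[1]:box[3],box[0]:box[2]]
    cv2.imwrite("pics/"+f,cv2.resize(im,None,fx=s,fy=s,interpolation=cv2.INTER_CUBIC))
E
python3 - <<'E'
from h import *
np.set_printoptions(precision=4,suppress=True)
print(env.grip_point_offset,status.sense())
for n in("scene","side"):
    c=cam(n);save(c,n+"0.png",s=1.5);print(n,c["origin"],c["rotation"],c["intrinsics"],[k for k in c])
    for t,z in(("lump0_center",.028),("tongs_grip",.109),("stand_top",.135),("tier_rim",.052),("tier_floor",.01),("lid_handle",.043),("lid_center",.011),("board",0),("carrier",0),("soy_dish",0),("spoon",0.005),("squeezer",0)):
        for r in mark_of(c,t)[:10]:
            if r["conf"]>.15: print(t,round(r["conf"],2),np.round(r["pixel"]),atz(c,r["pixel"],z)[:2])
E
```

```text
pics
0.0187 {'t': 0.0, 'joints': array([ 1.0456,  0.2772, -0.0279,  1.268 , -0.    ,  1.4674]), 'qd': array([ 0.0007, -0.0009, -0.0002,  0.0007,  0.0002, -0.0012]), 'tau': array([ -0.0003, -44.5506,  29.5203,   0.0163,  -0.0001,   0.    ]), 'tool_pos': array([0.2555, 0.5695, 0.2301]), 'orientation': array([[ 0.4094, -0.0011, -0.9124],
       [ 0.9124, -0.0019,  0.4094],
       [-0.0022, -1.    ,  0.0002]]), 'contact_force': array([ 0.3354, -1.127 , -0.2617]), 'ft_torque': array([-0.0372,  0.0174, -0.0322]), 'finger_gap': 0.08516507583307034}
scene [1.0168 0.5665 0.5722] [[-0.7641  0.3441 -0.5457]
 [ 0.6451  0.4179 -0.6397]
 [ 0.0079 -0.8408 -0.5413]] [[361.2477   0.     251.2363]
 [  0.     361.2477 194.6715]
 [  0.       0.       1.    ]] ['img', 'intrinsics', 'origin', 'rotation', 'shot', 'name']
lump0_center 0.49 [210. 170.] [ 0.475  -0.2658]
lump0_center 0.44 [329. 252.] [0.4875 0.2153]
lump0_center 0.17 [157. 159.] [ 0.5671 -0.4348]
stand_top 0.75 [158. 161.] [ 0.659  -0.2254]
tier_rim 0.73 [259. 213.] [0.5314 0.0266]
tier_floor 0.56 [258. 225.] [0.5285 0.0225]
lid_handle 0.84 [
[... 785 characters left out ...]
 'name']
lump0_center 0.63 [208. 178.] [0.4994 0.2062]
tongs_grip 0.56 [355. 205.] [ 0.6737 -0.2147]
tongs_grip 0.48 [250. 211.] [ 0.4537 -0.0504]
stand_top 0.76 [359. 196.] [ 0.6825 -0.2132]
stand_top 0.16 [324. 310.] [ 0.3709 -0.3659]
tier_rim 0.23 [209. 163.] [0.5304 0.2373]
tier_floor 0.67 [252. 212.] [0.5173 0.0147]
lid_handle 0.78 [324. 299.] [ 0.4389 -0.3206]
lid_center 0.78 [318. 305.] [ 0.4339 -0.3118]
board 0.69 [210. 164.] [0.5608 0.2843]
board 0.41 [357. 206.] [ 0.7765 -0.1665]
carrier 0.93 [249. 216.] [0.505  0.0179]
carrier 0.56 [205. 162.] [0.5555 0.3032]
soy_dish 0.84 [170. 213.] [0.3393 0.1768]
spoon 0.79 [243. 291.] [ 0.3309 -0.1649]
squeezer 0.9 [307. 177.] [0.7605 0.023 ]
```

View pics/scene0.png

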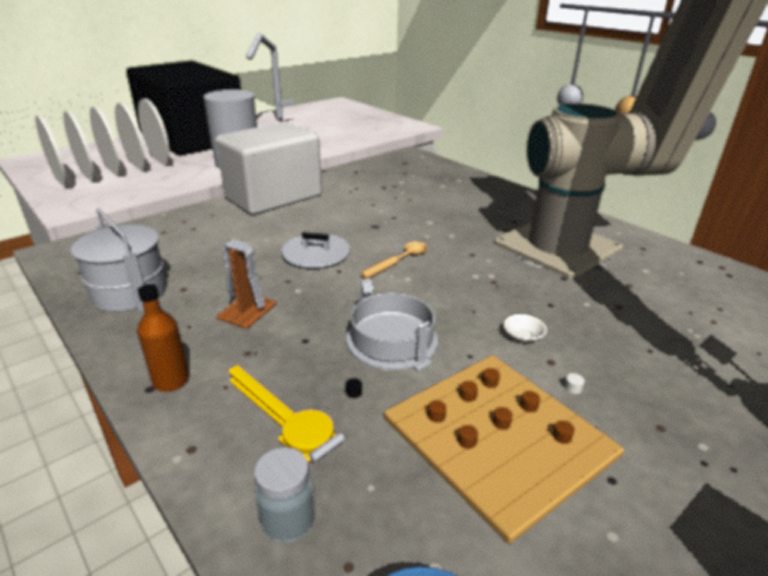

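View pics/side0.png

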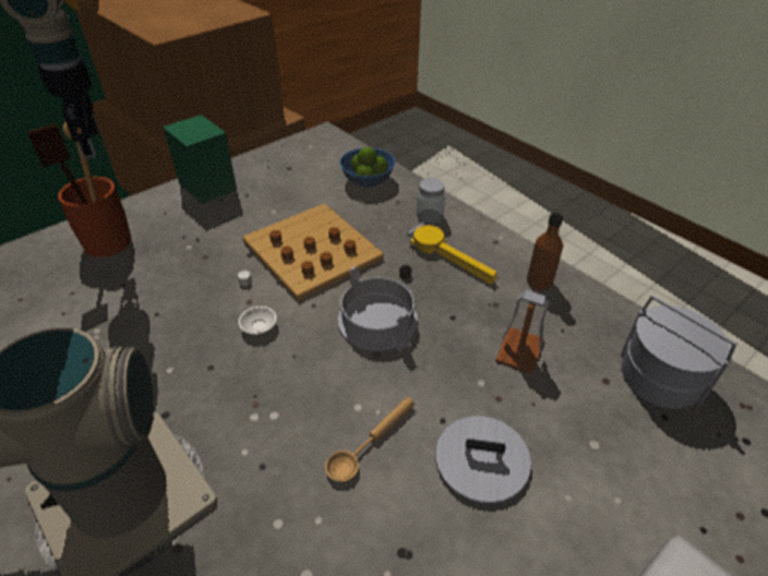

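Both pictures show seven brown lumps on the board: scene ×1.5 at (437,411), (468,391), (490,377), (468,436), (502,417), (530,401) and (564,431). The black look-alike puck is at (354,388) and the white one at (575,383). The tongs are on their stand at (243,280), the lid is at (316,248) and the carrier at (392,330). The pot with a bail at (120,260) is a decoy. I'll measure the lumps and check the tongs and carrier yaw in one close crop.

Run:
```python
from h import *
np.set_printoptions(precision=4,suppress=True)
a=cam("scene");b=cam("side")
def lumps(c,box):
    im=c["img"];x0,y0,x1,y1=box
    hsv=cv2.cvtColor(im,cv2.COLOR_RGB2HSV)
    m=((hsv[...,2]<150)&(hsv[...,1]>110)&((hsv[...,0]<14)|(hsv[...,0]>170))).astype(np.uint8)
    mm=np.zeros_like(m);mm[y0:y1,x0:x1]=m[y0:y1,x0:x1]
    n,_,st,ce=cv2.connectedComponentsWithStats(mm)
    return [(ce[i],st[i,4]) for i in range(1,n) if st[i,4]>20]
A=lumps(a,(255,235,415,360));B=lumps(b,(160,135,258,200))
print(A);print(B)
for pa,_ in A:
    p=atz(a,pa,.028)
    best=min(B,key=lambda q:np.linalg.norm(atz(b,q[0],.028)-p))
    print(p[:2],atz(b,best[0],.028)[:2],*tri(a,pa,b,best[0]))
s=[cv2.resize(c["img"][y0:y1,x0:x1],(390,390),interpolation=cv2.INTER_CUBIC) for c,(x0,y0,x1,y1) in((a,(125,145,205,225)),(a,(215,180,305,270)),(b,(315,180,395,260)),(b,(210,165,300,255)))]
im=np.vstack([np.hstack(s[:2]),np.hstack(s[2:])])
cv2.imwrite("pics/c1.png",cv2.resize(cv2.cvtColor(im,cv2.COLOR_RGB2BGR),(600,600)))
```

```text
[(array([326.5823, 251.2532]), np.int32(79)), (array([311.7792, 260.5065]), np.int32(77)), (array([352.7865, 266.9775]), np.int32(89)), (array([290.4778, 273.5111]), np.int32(90)), (array([334.2929, 278.1212]), np.int32(99)), (array([375.  , 287.38]), np.int32(100)), (array([311.2672, 290.8707]), np.int32(116))]
[(array([222.4545, 155.1212]), np.int32(33)), (array([183.1389, 157.4722]), np.int32(36)), (array([205.75 , 162.125]), np.int32(32)), (array([232.6154, 163.7179]), np.int32(39)), (array([190.7407, 167.5556]), np.int32(27)), (array([217.0244, 172.4878]), np.int32(41)), (array([204.3846, 178.3846]), np.int32(39))]
[0.4889 0.21  ] [0.4887 0.21  ] [0.4888 0.21   0.0279] 0.00011139777165297535
[0.5371 0.2089] [0.5355 0.2068] [0.5362 0.2081 0.0268] 0.0003316980220034966
[0.4847 0.2782] [0.4868 0.2818] [0.4859 0.2794 0.0298] 0.000988142014848694
[0.6006 0.2068] [0.6006 0.2087] [0.6006 0.2076 0.0286] 0.0012981750253114005
[0.5407 0.2736] [0.5395 0.2728] [0.54   0.2734 0.0274] 0.0003102401307770448
[0.498  0.3418] [0.4976 0.3419] [0.4977 0.3418 0.0279] 0.00031847054151041415
[0.6028 0.2664] [0.6037 0.2666] [0.6033 0.2665 0.0283] 0.00042823208393124977
```

View pics/c1.png

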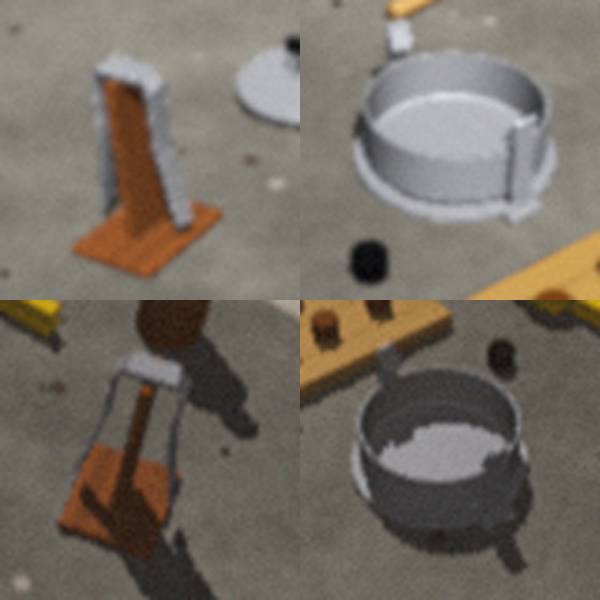

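The crops show the real tongs astride their stand with one arm on each side, and the open tier with its two hooks. Next I'll work out the yaws from the foot corners, hook tops and lid handle.

Run:
```python
from h import *
np.set_printoptions(precision=4,suppress=True)
a=cam("scene");b=cam("side")
for c,P in((a,[(73,248),(148,277),(221,213)]),(b,[(60,227),(150,257),(180,172)])):
    o=(125,145) if c is a else (315,180)
    Q=[atz(c,(o[0]+x/3.75,o[1]+y/3.75),.008)[:2] for x,y in P];print("foot",*Q)
    for i in(0,1):
        d=Q[i+1]-Q[i];print(np.linalg.norm(d),np.degrees(np.arctan2(d[1],d[0])))
    print("ctr",(Q[0]+Q[2])/2)
h=[atz(a,(215+x/3.33,180+y/3.33),.082)[:2] for x,y in((100,30),(222,122))]
print("hooks",h,np.linalg.norm(h[0]-h[1]))
for c in(a,b):
  for t in("stand_top","lid_handle","tier_rim","tier_floor","tongs_grip","tongs","lid_center"):
    print(t,[(round(r["conf"],2),np.round(r["pixel"],1).tolist()) for r in mark_of(c,t)[:2]])
def blk(c,box):
    x0,y0,x1,y1=box;g=c["img"].max(2)[y0:y1,x0:x1];ys,xs=np.where(g<45);p=np.c_[xs+x0,ys+y0].astype(float);return p
for c,box in((a,(197,150,225,170)),(b,(305,288,340,305))):
    p=blk(c,box);Q=np.array([atz(c,q,.043)[:2] for q in p]);m=Q.mean(0);u,s,v=np.linalg.svd(Q-m);print("handle",len(p),m,np.degrees(np.arctan2(v[0,1],v[0,0])),s)
p,e=tri(a,(158,161),b,(359,196));print("standtop tri",p,e)
```

```text
foot [ 0.7219 -0.2201] [ 0.6976 -0.1551] [ 0.6168 -0.1917]
0.06944512550402063 110.43188856844894
0.08875751685567025 -155.61493815671136
ctr [ 0.6693 -0.2059]
foot [ 0.6089 -0.2054] [ 0.6361 -0.2658] [ 0.7184 -0.231 ]
0.06630525873048182 -65.83274803161747
0.08940025512695281 22.964544696700752
ctr [ 0.6637 -0.2182]
hooks [array([ 0.5176, -0.0435]), array([0.5287, 0.1026])] 0.14656909750769032
stand_top [(0.94, [158.3, 161.3]), (0.4, [291.6, 273.0])]
lid_handle [(0.66, [261.0, 228.0]), (0.6, [260.3, 223.3])]
tier_rim [(0.84, [260.0, 208.1])]
tier_floor [(0.95, [258.3, 223.6])]
tongs_grip [(0.92, [159.1, 172.1]), (0.65, [155.4, 163.3])]
tongs [(0.78, [158.3, 161.4])]
lid_center [(0.92, [210.1, 164.4]), (0.18, [179.1, 276.0])]
stand_top [(0.62, [355.9, 197.4])]
lid_handle [(0.84, [324.4, 298.9])]
tier_rim [(0.85, [248.7, 200.8])]
tier_floor [(0.86, [251.5, 210.2]), (0.72, [208.3, 160.2])]
tongs_grip [(0.75, [355.0, 202.9]), (0.38, [209.4, 166.2])]
tongs [(0.56, [355.8, 202.1])]
lid_center [(0.85, [320.5, 304.9]), (0.45, [322.6, 307.1])]
handle 43 [ 0.4432 -0.3144] 127.00978413333488 [0.0995 0.0347]
handle 126 [ 0.442  -0.3166] -50.47162554202781 [0.1869 0.0425]
standtop tri [ 0.6686 -0.2168  0.1447] 0.009275041916796277
```

```bash
cat >> h.py <<'E'
def plan(tgt,yaw=None,exact=False):
    "print calls (tool shift units, turn units) to go from the measured pose to TCP tgt, jaw axis yaw deg (modulo 180 unless exact)"
    s=status.sense();p=np.array(s["tool_pos"]);R=np.array(s["orientation"])
    y0=np.degrees(np.arctan2(R[1,0],R[0,0]));dy=0
    if yaw is not None:
        dy=(yaw-y0+180)%360-180
        if not exact: dy=(dy+90)%180-90
    print("t %.1f pos %s yaw %.1f gap %.4f F %s tilt %.3f"%(s["t"],np.round(p,4),y0,s["finger_gap"],np.round(s["contact_force"],1),np.arccos(-R[2,1])))
    d=np.array(tgt)-p;first=True
    def Ry(y):
        y=np.radians(y);return np.array([[np.cos(y),0,-np.sin(y)],[np.sin(y),0,np.cos(y)],[0,-1,0]]) 
    Rc=Ry(y0) 
    if abs((Rc[:,2]-R[:,2])@np.ones(3))>.2: print("axis warning",R)
    Rc=R
    while True:
        u=Rc.T@d/.15;k=max(1,np.abs(u).max()/0.99);print("   ",np.round(u/k,4),"turn",round(-dy/180,4) if first else 0," dist mm %.0f"%(np.linalg.norm(d)/k*1000))
        d=d*(1-1/k)
        if k==1:break
        if first:Rc=Ry(y0+dy)
        first=False
E
python3 - <<'E'
from h import *
plan((.62,-.20,.30),113.5)
a=cam("scene");print(atz(a,(112,256),0),atz(a,(99,193),.2))
E
```

```text
t 2.2 pos [0.2559 0.5702 0.2313] yaw 65.8 gap 0.0855 F [ 0.   1.8 -0.3] tilt 0.000
    [-0.8464 -0.105  -0.99  ] turn -0.2648  dist mm 196
    [-0.99   -0.0799 -0.0312] turn 0  dist mm 149
    [-0.99   -0.0799 -0.0312] turn 0  dist mm 149
    [-0.99   -0.0799 -0.0312] turn 0  dist mm 149
    [-0.99   -0.0799 -0.0312] turn 0  dist mm 149
    [-0.415  -0.0335 -0.0131] turn 0  dist mm 62
[ 0.85624874 -0.11426516  0.        ] [ 0.86171038 -0.06233017  0.2       ]
```

```bash
python3 -m pendant '-.846 -.105 -.99 -.265 1;-.846 -.105 -.99 -.265 1;-.846 -.105 -.99 -.265 1;-.846 -.105 -.99 -.265 1;-.846 -.105 -.99 -.265 1;-.846 -.105 -.99 -.265 1;-.846 -.105 -.99 -.265 1;-.846 -.105 -.99 -.265 1;-.846 -.105 -.99 -.265 1;-.846 -.105 -.99 -.265 1' 20
python3 -m pendant '-.25 -.02 -.01 0 1;-.5 -.04 -.015 0 1;-.75 -.06 -.02 0 1;-.99 -.08 -.03 0 1;-.99 -.08 -.03 0 1;-.99 -.08 -.03 0 1;-.99 -.08 -.03 0 1;-.99 -.08 -.03 0 1;-.99 -.08 -.03 0 1;-.99 -.08 -.03 0 1'
python3 -m pendant '-.25 -.02 -.01 0 1;-.5 -.04 -.015 0 1;-.75 -.06 -.02 0 1;-.99 -.08 -.03 0 1;-.99 -.08 -.03 0 1;-.99 -.08 -.03 0 1;-.99 -.08 -.03 0 1;-.99 -.08 -.03 0 1;-.99 -.08 -.03 0 1;-.99 -.08 -.03 0 1'
python3 -m pendant '-.25 -.02 -.01 0 1;-.5 -.04 -.015 0 1;-.75 -.06 -.02 0 1;-.99 -.08 -.03 0 1;-.99 -.08 -.03 0 1;-.99 -.08 -.03 0 1;-.99 -.08 -.03 0 1;-.99 -.08 -.03 0 1;-.99 -.08 -.03 0 1;-.99 -.08 -.03 0 1'
python3 -m pendant '-.25 -.02 -.01 0 1;-.5 -.04 -.015 0 1;-.75 -.06 -.02 0 1;-.99 -.08 -.03 0 1;-.99 -.08 -.03 0 1;-.99 -.08 -.03 0 1;-.99 -.08 -.03 0 1;-.99 -.08 -.03 0 1;-.99 -.08 -.03 0 1;-.99 -.08 -.03 0 1'
python3 - <<'E'
from h import *
plan((.62,-.20,.30),113.5)
print(status.sense()["joints"])
c=cam("wrist");save(c,"w1.png",s=1.5);print(c["intrinsics"],c["origin"],c["rotation"])
for t,z in(("tongs_grip",.109),("stand_top",.135),("tongs",.135),("tier_rim",.052),("tier_floor",.01),("lid_handle",.043),("lid_center",.011)):
    for r in mark_of(c,t)[:2]: print(t,round(r["conf"],2),np.round(r["pixel"]),atz(c,r["pixel"],z)[:2])
E
```

```text
t: 3.08
tool_pos: [0.3393, 0.3939, 0.247]
orientation: [[-0.398, -0.0, -0.918], [0.918, 0.0, -0.398], [0.0, -1.0, 0.0]]
contact_force: [0.2, 0.5, 0.4]
finger_gap: 0.0856
t: 3.92
tool_pos: [0.4022, 0.2603, 0.2589]
orientation: [[-0.401, -0.0, -0.916], [0.916, -0.0, -0.401], [0.0, -1.0, 0.0]]
contact_force: [-0.2, 0.3, 0.2]
finger_gap: 0.0851
t: 4.75
tool_pos: [0.4656, 0.126, 0.2709]
orientation: [[-0.401, -0.0, -0.916], [0.916, 0.0, -0.401], [0.0, -1.0, 0.0]]
contact_force: [0.6, 0.1, -0.1]
finger_gap: 0.0852
t: 5.58
tool_pos: [0.5291, -0.0082, 0.283]
orientation: [[-0.401, -0.0, -0.916], [0.916, 0.0, -0.401], [0.0, -1.0, 0.0]]
contact_force: [0.9, 0.0, 0.5]
finger_gap: 0.0855
t: 6.42
tool_pos: [0.5927, -0.1425, 0.2953]
orientation: [[-0.401, 0.0, -0.916], [0.916, 0.0, -0.401], [0.0, -1.0, -0.0]]
contact_force: [-0.0, 0.2, -0.9]
finger_gap: 0.085
t 6.4 pos [ 0.5927 -0.1425  0.2953] yaw 113.6 gap 0.0850 F [-0.   0.2 -0.9] tilt 0.000
    [-0.4242 -0.0316 -0.0133] turn 0.0007  dist mm 64
[-3.42013028e-01  2.23971928e-01  3.98694731e-02  1.38671908e+00
  9.26990877e-05 -7.54328683e-01]
[[297.31863964   0.         254.09271144]
 [  0.         297.31863964 191.98670373]
 [  0.           0.           1.        ]] [ 0.52361632 -0.17233655  0.4380684 ] [[-0.40092235  0.87377841  0.27526815]
 [ 0.91611107  0.38283268  0.11907835]
 [-0.00133356  0.29991737 -0.95396425]]
tongs_grip 0.65 [175. 208.] [ 0.67591638 -0.21021536]
stand_top 0.56 [167. 212.] [ 0.67203397 -0.21445628]
tongs 0.8 [171. 211.] [ 0.66861442 -0.21071665]
tongs 0.28 [453. 214.] [0.53497336 0.11388533]
tier_rim 0.66 [382. 163.] [0.52263693 0.02413008]
tier_rim 0.22 [169. 212.] [ 0.71251532 -0.22413982]
tier_floor 0.58 [371. 151.] [0.51541806 0.0181918 ]
lid_handle 0.68 [179.  10.] [ 0.44441139 -0.31704102]
lid_center 0.66 [185.  18.] [ 0.4473222  -0.31519386]
```

View pics/w1.png

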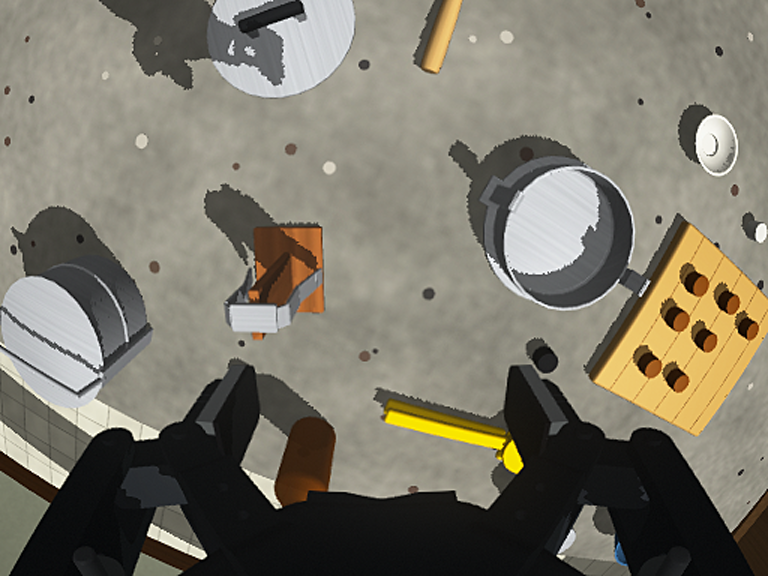

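The wrist view shows the tongs' bridge at about (255,318) and the foot at (255–324, 227–312). The tier is at (560,235), with hooks at (500,190) and (637,283). The handle runs (240,25) to (303,8) and the seven lumps are on the board.

Run:
```python
from h import *
np.set_printoptions(precision=4,suppress=True)
c=cam("wrist")
f=lambda x,y,z:atz(c,(x/1.5,y/1.5),z)[:2]
F=[f(255,227,.008),f(322,226,.008),f(325,312,.008)];print("foot",*F,"ctr",(F[0]+F[2])/2)
for i in(0,1):
    d=F[i+1]-F[i];print(np.linalg.norm(d),np.degrees(np.arctan2(d[1],d[0])))
B=[f(231,304,.141),f(281,306,.141),f(277,331,.141),f(231,331,.141)];print("bridge",np.mean(B,0))
d=(B[1]+B[2]-B[0]-B[3])/2;print(np.linalg.norm(d),np.degrees(np.arctan2(d[1],d[0])))
d=(B[0]+B[1]-B[2]-B[3])/2;print(np.linalg.norm(d),np.degrees(np.arctan2(d[1],d[0])))
h=[f(240,25,.050),f(303,8,.050)];d=h[1]-h[0];print("handle",np.mean(h,0),np.linalg.norm(d),np.degrees(np.arctan2(d[1],d[0])))
H=[f(512,207,.082),f(641,290,.082)];print("hook",H)
save(c,"w1crop.png",(130,180,260,240),5)
save(c,"w1car.png",(305,85,445,220),4)
```

```text
foot [ 0.64   -0.2613] [ 0.613  -0.1986] [ 0.6953 -0.1628] ctr [ 0.6676 -0.2121]
0.06831926683905233 113.30703964447439
0.089724137598494 23.46474915044943
bridge [ 0.6683 -0.2125]
0.03725131723816878 113.1603864176482
0.020901656992612185 -166.33102521877765
handle [ 0.4461 -0.313 ] 0.05806157877094831 124.2290426475123
hook [array([ 0.5198, -0.0585]), array([0.5302, 0.0971])]
```

View pics/w1car.png

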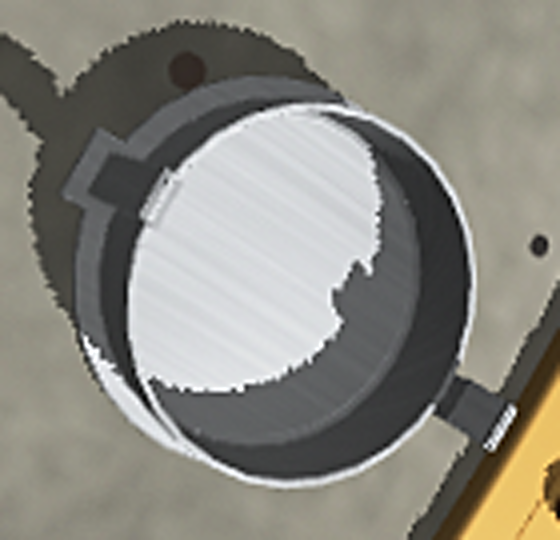

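View pics/w1crop.png

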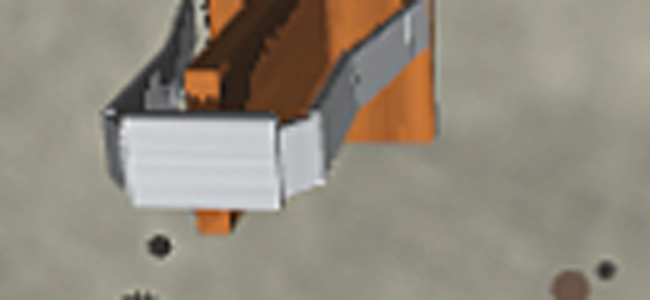

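Run:
```python
from h import *
np.set_printoptions(precision=4,suppress=True)
c=cam("wrist")
P=[(472,270),(465,225),(290,487),(220,465),(370,462),(310,103),(370,125),(420,160),(130,270),(135,340),(440,400)]
Q=np.array([atz(c,(305+x/4,85+y/4),.052)[:2] for x,y in P])
A=np.c_[2*Q,np.ones(len(Q))];s=np.linalg.lstsq(A,(Q**2).sum(1),rcond=None)[0];r=np.sqrt(s[2]+s[0]**2+s[1]**2)
print("rim",s[:2],r,np.linalg.norm(Q-s[:2],axis=1)-r)
H=np.array([atz(c,(305+x/4,85+y/4),.082)[:2] for x,y in((162,195),(502,427))]);print(H,H.mean(0),np.linalg.norm(H[1]-H[0]),np.degrees(np.arctan2(*(H[1]-H[0])[::-1])))
plan((.668,-.2123,.295),113.3);plan((.668,-.2123,.090),113.3)
```

```text
rim [0.5206 0.0222] 0.06818132055008438 [ 0.0001  0.0007  0.0008 -0.0013 -0.0004  0.002  -0.0017 -0.0019  0.0014
 -0.001   0.0011]
[[ 0.5127 -0.056 ]
 [ 0.526   0.1009]] [0.5193 0.0225] 0.15746800726862797 85.15257497343279
t 6.9 pos [ 0.5931 -0.1438  0.295 ] yaw 113.5 gap 0.0850 F [-0.3  0.1 -0.8] tilt 0.000
    [-0.6181  0.0002 -0.2756] turn 0.0013  dist mm 102
t 6.9 pos [ 0.5931 -0.1438  0.295 ] yaw 113.5 gap 0.0850 F [-0.3  0.1 -0.8] tilt 0.000
    [-0.4477  0.99   -0.1997] turn 0.0013  dist mm 166
    [-0.1701  0.3769 -0.0767] turn 0  dist mm 63
```

```bash
python3 -m pendant '-.25 0 -.11 0 1;-.5 0 -.22 0 1;-.618 0 -.276 0 1;-.618 0 -.276 0 1;-.618 0 -.276 0 1;-.618 0 -.276 0 1;-.618 .2 -.276 0 1;-.618 .4 -.276 0 1;-.618 .5 -.276 0 1;-.618 .5 -.276 0 1'
python3 - <<'E'
from h import *
plan((.668,-.2123,.090),113.3)
c=cam("wrist");save(c,"w2.png",s=1.2)
E
```

```text
t: 7.75
tool_pos: [0.6644, -0.21, 0.2155]
orientation: [[-0.4, -0.008, -0.916], [0.916, 0.004, -0.4], [0.007, -1.0, 0.006]]
contact_force: [-0.8, 0.3, -1.3]
finger_gap: 0.0855
t 7.8 pos [ 0.6644 -0.21    0.2155] yaw 113.6 gap 0.0855 F [-0.8  0.3 -1.3] tilt 0.009
    [-0.0294  0.8363 -0.0209] turn 0.0016  dist mm 126
```

View pics/w2.png

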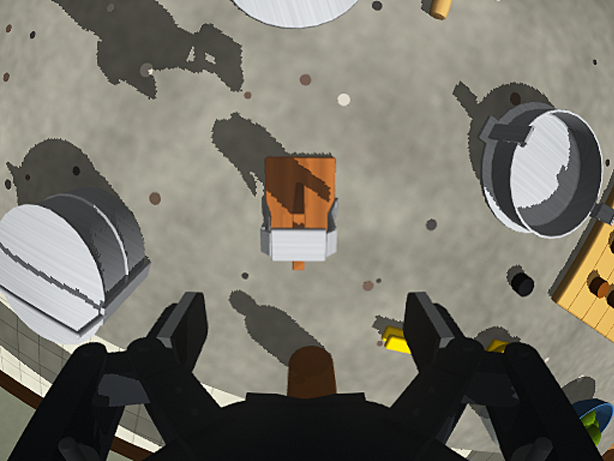

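```bash
python3 -m pendant '0 0 0 0 1;0 0 0 0 1;0 0 0 0 1;0 0 0 0 1;0 0 0 0 1;0 0 0 0 1;0 0 0 0 1;0 0 0 0 1;0 0 0 0 1;0 0 0 0 1'
python3 - <<'E'
from h import *
c=cam("wrist")
im=c["img"].astype(int);m=(im.min(2)>170);m[:185]=0;m[225:]=0;m[:,:215]=0;m[:,285:]=0
ys,xs=np.where(m);print(len(xs),xs.min(),xs.max(),ys.min(),ys.max());px=((xs.min()+xs.max())/2,(ys.min()+ys.max())/2)
p=atz(c,px,.141);print(px,p)
plan((.668,-.2123,.090),113.3)
E
```

```text
t: 8.63
tool_pos: [0.668, -0.2122, 0.2199]
orientation: [[-0.399, -0.0, -0.917], [0.917, 0.0, -0.399], [0.0, -1.0, 0.0]]
contact_force: [0.1, -0.5, 0.6]
finger_gap: 0.0854
1255 232 284 186 211
(np.float64(258.0), np.float64(198.5)) [ 0.666647   -0.20940643  0.141     ]
t 8.7 pos [ 0.668  -0.2122  0.22  ] yaw 113.5 gap 0.0854 F [ 0.3 -0.5 -0.2] tilt 0.000
    [-5.000e-04  8.664e-01  1.000e-04] turn 0.0013  dist mm 130
```

```bash
python3 -m pendant '0 .2 0 0 1;0 .4 0 0 1;0 .6 0 0 1;0 .75 0 0 1;0 .87 0 0 1;0 .87 0 0 1;0 .87 0 0 1;0 .87 0 0 1;0 .87 0 0 1;0 .87 0 0 1' 30
python3 -m pendant '0 0 0 0 .7;0 0 0 0 .65;0 0 0 0 .62;0 0 0 0 .6;0 0 0 0 .59;0 0 0 0 .58;0 0 0 0 .57;0 0 0 0 .57;0 0 0 0 .57;0 0 0 0 .57'
python3 - <<'E'
from h import *
plan((.668,-.2123,.090),113.3)
c=cam("side");save(c,"s2.png",(315,150,415,250),4)
E
```

```text
t: 9.52
tool_pos: [0.6695, -0.2128, 0.0918]
orientation: [[-0.399, 0.003, -0.917], [0.917, -0.001, -0.399], [-0.003, -1.0, -0.003]]
contact_force: [0.1, -0.6, 0.5]
finger_gap: 0.0853
t: 10.35
tool_pos: [0.6683, -0.2125, 0.0899]
orientation: [[-0.399, 0.001, -0.917], [0.917, -0.001, -0.399], [-0.001, -1.0, -0.0]]
contact_force: [-0.6, -1.3, 3.1]
finger_gap: 0.0493
t 10.3 pos [ 0.6683 -0.2125  0.0899] yaw 113.5 gap 0.0493 F [-0.6 -1.3  3.1] tilt 0.001
    [ 0.0022 -0.0007  0.0016] turn 0.0013  dist mm 0
```

View pics/s2.png

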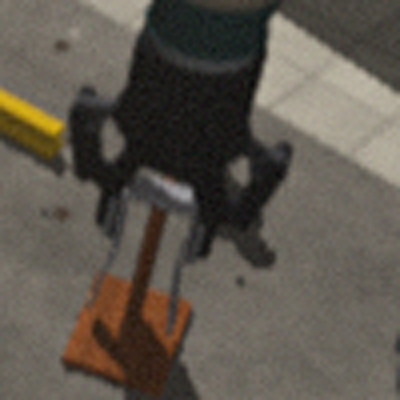

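The pads are on the tongs' arms. I'll squeeze slightly more and lift straight up.

```bash
python3 -m pendant '0 0 0 0 .555;0 0 0 0 .555;0 0 0 0 .555;0 -.1 0 0 .555;0 -.25 0 0 .555;0 -.4 0 0 .555;0 -.55 0 0 .555;0 -.7 0 0 .555;0 -.85 0 0 .555;0 -.95 0 0 .555'
python3 - <<'E'
from h import *
a=cam("scene");b=cam("side")
s=[cv2.resize(c["img"][y0:y1,x0:x1],(390,390),interpolation=cv2.INTER_CUBIC) for c,(x0,y0,x1,y1) in((a,(120,100,220,200)),(b,(310,110,410,210)))]
cv2.imwrite("pics/c2.png",cv2.cvtColor(np.hstack(s),cv2.COLOR_RGB2BGR))
plan((.6,.1,.215),113.5)
E
```

```text
t: 11.23
tool_pos: [0.668, -0.2118, 0.2335]
orientation: [[-0.4, 0.0, -0.917], [0.917, 0.001, -0.4], [0.0, -1.0, -0.001]]
contact_force: [0.4, -0.5, 0.1]
finger_gap: 0.0479
t 11.3 pos [ 0.6694 -0.2124  0.2349] yaw 113.5 gap 0.0478 F [ 0.7 -0.7 -0.8] tilt 0.005
    [ 0.99    0.0605 -0.1926] turn 0.0003  dist mm 152
    [ 0.99    0.0627 -0.192 ] turn 0  dist mm 152
    [ 0.1147  0.0073 -0.0223] turn 0  dist mm 18
```

View pics/c2.png

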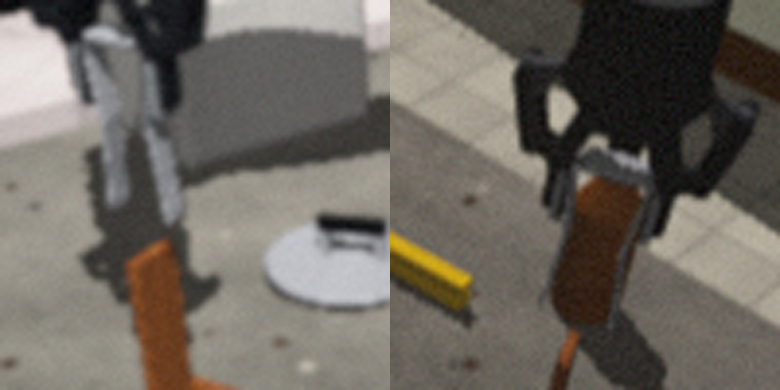

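The tongs are held and hang clear of the stand. My plan is to use one jaw yaw (175°, along the carrier's x and away from the hooks) for both picking and placing, with single-layer slots in the tier.

```bash
cat >> h.py <<'E'
C=np.array([.5205,.0222]);U=np.array([.996,-.087]);V=np.array([.087,.996])
def slot(u,v): return C+U*u/1000+V*v/1000
def lumps2(c,box):
    x0,y0,x1,y1=box;hsv=cv2.cvtColor(c["img"],cv2.COLOR_RGB2HSV)
    m=((hsv[...,2]<150)&(hsv[...,1]>110)&((hsv[...,0]<14)|(hsv[...,0]>170))).astype(np.uint8)
    mm=np.zeros_like(m);mm[y0:y1,x0:x1]=m[y0:y1,x0:x1]
    n,_,st,ce=cv2.connectedComponentsWithStats(mm)
    return [ce[i] for i in range(1,n) if st[i,4]>15]
def board():
    "lumps seen on the board"
    a=cam("scene");b=cam("side");A=lumps2(a,(230,235,415,360));B=lumps2(b,(140,120,275,215))
    for pa in A:
        p=atz(a,pa,.028)
        if not B: print("scene only",np.round(p,4));continue
        q=min(B,key=lambda q:np.linalg.norm(atz(b,q,.028)-p));t,e=tri(a,pa,b,q)
        print("lump",np.round(t,4),"err %.4f"%e,"OK" if e<.004 and abs(t[2]-.028)<.006 else "scene@.028 %s"%np.round(p[:2],4))
    return a,b
E
python3 - <<'E'
from h import *
plan((.6006,.2076,.195),175,True)
E
```

```text
t 11.3 pos [ 0.6694 -0.2124  0.2349] yaw 113.5 gap 0.0478 F [ 0.7 -0.7 -0.8] tilt 0.005
    [ 0.99    0.0937 -0.2509] turn -0.3414  dist mm 154
    [ 0.2524  0.0958 -0.99  ] turn 0  dist mm 154
    [ 0.1963  0.0745 -0.7702] turn 0  dist mm 120
```

```bash
python3 -m pendant '.25 0 -.06 -.035 .55;.5 0 -.12 -.07 .55;.75 0 -.18 -.105 .55;.99 0 -.25 -.14 .55;.99 0 -.25 -.175 .55;.99 0 -.25 -.21 .55;.99 0 -.25 -.245 .55;.99 0 -.25 -.28 .55;.99 0 -.25 -.31 .55;.99 0 -.25 -.341 .55'
python3 -m pendant '.06 0 -.25 0 .55;.12 0 -.5 0 .55;.18 0 -.75 0 .55;.25 0 -.99 0 .55;.25 .05 -.99 0 .55;.25 .1 -.99 0 .55;.25 .1 -.99 0 .55;.25 .1 -.99 0 .55;.25 .1 -.99 0 .55;.25 .1 -.99 0 .55'
python3 - <<'E'
from h import *
board()
plan((.6006,.2076,.195),175,True)
E
```

```text
t: 12.17
tool_pos: [0.6415, -0.0605, 0.2292]
orientation: [[-0.996, -0.005, -0.084], [0.084, 0.001, -0.996], [0.005, -1.0, -0.001]]
contact_force: [0.5, -0.2, -1.9]
finger_gap: 0.0476
t: 13.0
tool_pos: [0.6193, 0.0889, 0.217]
orientation: [[-0.996, -0.0, -0.091], [0.091, -0.0, -0.996], [0.0, -1.0, 0.0]]
contact_force: [0.2, 0.9, -1.8]
finger_gap: 0.0475
lump [0.4894 0.2109 0.0276] err 0.0004 OK
lump [0.5371 0.2092 0.0283] err 0.0012 OK
lump [0.487  0.2797 0.0293] err 0.0008 OK
lump [0.6008 0.208  0.0285] err 0.0009 OK
lump [0.5405 0.2738 0.0273] err 0.0011 OK
lump [0.4977 0.3419 0.0273] err 0.0001 OK
lump [0.6032 0.2665 0.0289] err 0.0011 OK
t 13.1 pos [0.6194 0.0892 0.2174] yaw 174.8 gap 0.0472 F [ 0.4  0.6 -0.3] tilt 0.001
    [ 0.1965  0.1493 -0.7751] turn -0.001  dist mm 122
```

```bash
python3 -m pendant '.05 0 -.2 0 .55;.1 0 -.4 0 .55;.15 0 -.6 0 .55;.197 0 -.775 0 .55;.197 .15 -.775 0 .55;.197 .3 -.775 0 .55;.197 .45 -.775 0 .55;.197 .6 -.775 0 .55;.197 .61 -.775 0 .55;.197 .61 -.775 0 .55'
python3 - <<'E'
from h import *
a=cam("scene");b=cam("side")
s=[]
for c in(a,b):
    p=proj(c,(.6006,.2076,.05)).astype(int);h=45;im=c["img"][p[1]-h:p[1]+h,p[0]-h:p[0]+h].copy();print(p)
    s.append(cv2.resize(im,(390,390),interpolation=cv2.INTER_CUBIC))
cv2.imwrite("pics/c3.png",cv2.cvtColor(np.hstack(s),cv2.COLOR_RGB2BGR))
plan((.6008,.208,.089),175,True)
E
```

```text
t: 13.93
tool_pos: [0.5987, 0.2079, 0.1243]
orientation: [[-0.996, -0.003, -0.089], [0.089, -0.001, -0.996], [0.003, -1.0, 0.001]]
contact_force: [-0.1, -0.3, -0.4]
finger_gap: 0.0474
[291 265]
[232 158]
t 14.0 pos [0.6011 0.2085 0.1271] yaw 174.9 gap 0.0478 F [-0.   0.4 -1. ] tilt 0.002
    [0.0019 0.2541 0.0038] turn -0.0006  dist mm 38
```

View pics/c3.png

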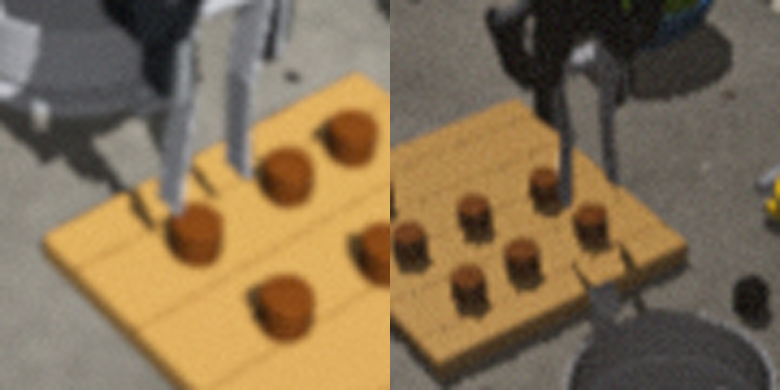

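Run:
```python
from h import *
a=cam("scene");b=cam("side")
f=lambda x,y,o:(o[0]-45+x/4.333,o[1]-45+y/4.333)
for n,p,q in(("x-",(240,174),(175,203)),("x+",(172,208),(222,182))):
    print(n,*tri(a,f(*p,(291,265)),b,f(*q,(232,158))))
    print(atz(a,f(*p,(291,265)),.06),atz(b,f(*q,(232,158)),.06))
```

```text
x- [0.57868308 0.21063304 0.05483516] 0.005147013310921054
[0.58089437 0.21564778 0.06      ] [0.57638526 0.20323641 0.06      ]
x+ [0.62018713 0.20653661 0.05553018] 0.0050814986945664385
[0.621588   0.21118237 0.06      ] [0.61825427 0.20003887 0.06      ]
```

The tongs' tips straddle the lump. The triangulated midpoint is (0.599, 0.208), within 2 mm of the lump. Next I'll descend and close.

```bash
python3 -m pendant '0 .08 0 0 .55;0 .16 0 0 .55;0 .24 0 0 .55;0 .24 0 0 .55;0 .24 0 0 .53;0 .24 0 0 .51;0 .24 0 0 .49;0 .24 0 0 .47;0 .24 0 0 .46;0 .24 0 0 .45' 30
python3 -m pendant '0 0 0 0 .44;0 0 0 0 .44;0 0 0 0 .44;0 -.1 0 0 .44;0 -.25 0 0 .44;0 -.4 0 0 .44;0 -.55 0 0 .44;0 -.7 0 0 .44;0 -.7 0 0 .44;0 -.7 0 0 .44'
python3 - <<'E'
from h import *
a,b=board()
s=[]
for c in(a,b):
    p=proj(c,(.6006,.2076,.12)).astype(int);h=45;im=c["img"][p[1]-h:p[1]+h,p[0]-h:p[0]+h].copy()
    s.append(cv2.resize(im,(390,390),interpolation=cv2.INTER_CUBIC))
cv2.imwrite("pics/c4.png",cv2.cvtColor(np.hstack(s),cv2.COLOR_RGB2BGR))
print(slot(-22,-34));plan((*slot(22,-34),.195),175,True)
E
```

```text
t: 14.97
tool_pos: [0.6, 0.2086, 0.0898]
orientation: [[-0.996, 0.0, -0.089], [0.089, 0.0, -0.996], [-0.0, -1.0, -0.0]]
contact_force: [-0.4, 0.1, -1.8]
finger_gap: 0.0461
t: 15.8
tool_pos: [0.6012, 0.2089, 0.1963]
orientation: [[-0.996, 0.004, -0.089], [0.089, 0.001, -0.996], [-0.004, -1.0, -0.001]]
contact_force: [-0.7, 0.0, -1.6]
finger_gap: 0.0462
lump [0.4965 0.1648 0.0484] err 0.0629 scene@.028 [0.5062 0.1329]
lump [0.489  0.2104 0.0282] err 0.0004 OK
lump [0.5386 0.2101 0.0294] err 0.0001 OK
lump [0.4852 0.2789 0.0275] err 0.0000 OK
lump [0.541  0.2734 0.0283] err 0.0004 OK
lump [0.4985 0.3429 0.0286] err 0.0005 OK
lump [0.6027 0.2656 0.0274] err 0.0009 OK
[ 0.49563 -0.00975]
t 15.9 pos [0.5991 0.2084 0.1934] yaw 174.9 gap 0.0463 F [ 0.5  0.  -1.9] tilt 0.002
    [ 0.1736 -0.0063  0.99  ] turn -0.0005  dist mm 151
    [ 0.0918 -0.0038  0.5189] turn 0  dist mm 79
```

View pics/c4.png

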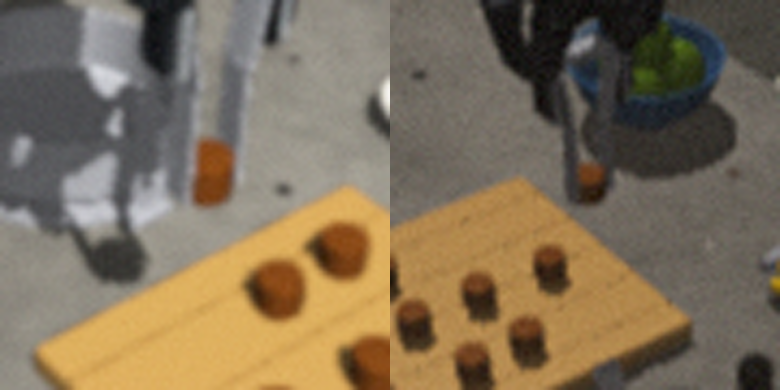

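The lump hangs between the tips. Carrying it to slot (22,-34).

```bash
python3 -m pendant '.04 0 .25 0 .44;.08 0 .5 0 .44;.13 0 .75 0 .44;.174 0 .99 0 .44;.174 0 .99 0 .44;.174 0 .99 0 .44;.174 0 .99 0 .44;.174 0 .99 0 .44;.174 0 .99 0 .44;.174 0 .99 0 .44'
python3 - <<'E'
from h import *
plan((*slot(22,-34),.084),175,True)
E
```

```text
t: 16.73
tool_pos: [0.5608, 0.064, 0.1942]
orientation: [[-0.996, -0.0, -0.087], [0.087, 0.0, -0.996], [0.0, -1.0, -0.0]]
contact_force: [-0.4, 0.2, -1.6]
finger_gap: 0.046
t 16.7 pos [0.5608 0.064  0.1942] yaw 175.0 gap 0.0460 F [-0.4  0.2 -1.6] tilt 0.000
    [0.0964 0.7349 0.5275] turn 0.0  dist mm 136
```

```bash
python3 -m pendant '.05 0 .25 0 .44;.096 0 .528 0 .44;.096 0 .528 0 .44;.096 .2 .528 0 .44;.096 .4 .528 0 .44;.096 .55 .528 0 .44;.096 .65 .528 0 .44;.096 .735 .528 0 .44;.096 .735 .528 0 .44;.096 .735 .528 0 .44'
python3 -m pendant '0 0 0 0 .44;0 0 0 0 .47;0 0 0 0 .5;0 0 0 0 .53;0 0 0 0 .55;0 0 0 0 .55;0 -.2 0 0 .55;0 -.4 0 0 .55;0 -.6 0 0 .55;0 -.7 0 0 .55'
python3 - <<'E'
from h import *
a,b=board()
s=[]
for c in(a,b):
    p=proj(c,(.5205,.0222,.03)).astype(int);h=45;im=c["img"][p[1]-h:p[1]+h,p[0]-h:p[0]+h].copy()
    s.append(cv2.resize(im,(390,390),interpolation=cv2.INTER_CUBIC))
cv2.imwrite("pics/c5.png",cv2.cvtColor(np.hstack(s),cv2.COLOR_RGB2BGR))
plan((.540,.2095,.195),175,True)
E
```

```text
t: 17.57
tool_pos: [0.5388, -0.0139, 0.0838]
orientation: [[-0.996, -0.002, -0.088], [0.088, 0.0, -0.996], [0.002, -1.0, -0.0]]
contact_force: [-0.1, -0.3, -0.3]
finger_gap: 0.0429
t: 18.4
tool_pos: [0.5412, -0.015, 0.1933]
orientation: [[-0.996, 0.005, -0.089], [0.089, -0.001, -0.996], [-0.005, -1.0, 0.0]]
contact_force: [1.3, -0.0, -0.5]
finger_gap: 0.0471
lump [0.4891 0.2106 0.0278] err 0.0012 OK
lump [0.537  0.2092 0.0279] err 0.0006 OK
lump [0.4855 0.2788 0.0277] err 0.0001 OK
lump [0.5409 0.274  0.0279] err 0.0002 OK
lump [0.4977 0.3422 0.0278] err 0.0000 OK
lump [0.6037 0.2668 0.0299] err 0.0004 OK
t 18.5 pos [ 0.5422 -0.0151  0.1932] yaw 174.9 gap 0.0473 F [-0.2  0.4  0.1] tilt 0.008
    [ 0.0979 -0.009  -0.99  ] turn -0.0005  dist mm 149
    [ 0.0487 -0.0039 -0.5004] turn 0  dist mm 75
```

View pics/c5.png

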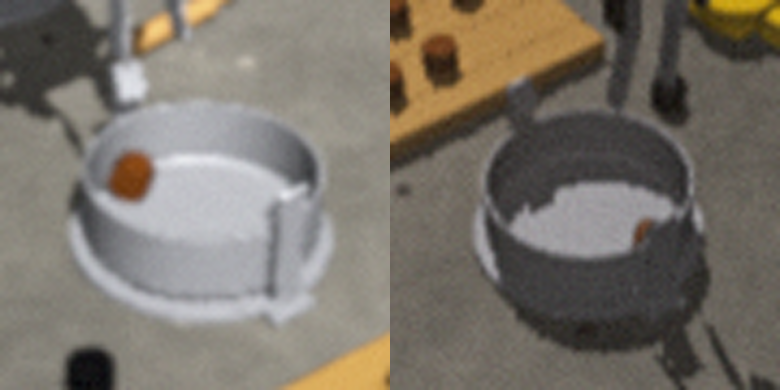

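```bash
python3 -m pendant '0 0 0 0 .55;0 0 0 0 .55;.1 0 -.99 0 .55;.1 0 -.99 0 .55;.1 0 -.99 0 .55;.1 0 -.99 0 .55;.1 0 -.99 0 .55;.1 0 -.99 0 .55;.1 0 -.99 0 .55;.1 0 -.99 0 .55'
cat >> h.py <<'E'
def tier():
    c=cam("wrist");p=proj(c,(*C,.03));n=70
    x,y=p.astype(int);x0,y0=max(0,x-n),max(0,y-n)
    for q in lumps2(c,(x0,y0,x+n,y+n)):
        w=atz(c,q,.020)[:2]-C;print("tier px",np.round(q),"uv mm",np.round([w@U*1000,w@V*1000]))
    return c,(x0,y0,min(512,x+n),min(384,y+n))
E
python3 - <<'E'
from h import *
c,box=tier();print(box);save(c,"t1.png",box,4)
board()
plan((.5375,.2095,.195),175,True)
E
```

```text
t: 19.33
tool_pos: [0.537, 0.1335, 0.1883]
orientation: [[-0.996, -0.002, -0.09], [0.09, -0.001, -0.996], [0.002, -1.0, 0.001]]
contact_force: [-0.2, 0.4, -0.9]
finger_gap: 0.0471
tier px [247.  21.] uv mm [ 15. -50.]
(np.int64(191), 0, np.int64(331), np.int64(135))
lump [0.4888 0.2096 0.0276] err 0.0000 OK
lump [0.5371 0.2088 0.0279] err 0.0003 OK
lump [0.485  0.279  0.0284] err 0.0010 OK
lump [0.5413 0.2738 0.0282] err 0.0001 OK
lump [0.4983 0.3424 0.0284] err 0.0002 OK
lump [0.5672 0.27   0.0118] err 0.0495 scene@.028 [0.6015 0.2656]
t 19.5 pos [0.5375 0.1335 0.1891] yaw 174.8 gap 0.0469 F [-0.4 -0.7 -0.9] tilt 0.000
    [ 0.046  -0.0396 -0.5048] turn -0.001  dist mm 76
```

View pics/t1.png

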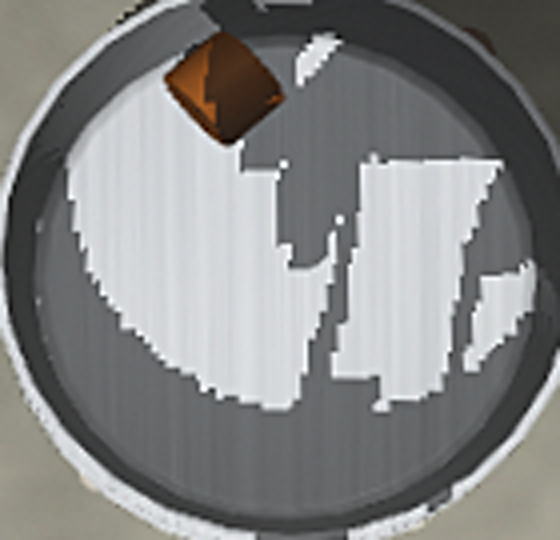

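The first lump came loose just before release and lies on its side against the tier wall, at uv (15,-50). It is still inside and low enough. For the next ones I'll grip harder and finish the descent more slowly.

```bash
python3 -m pendant '.023 0 -.25 0 .55;.046 0 -.505 0 .55;.046 0 -.505 0 .55;.046 .15 -.505 0 .55;.046 .3 -.505 0 .55;.046 .42 -.505 0 .55;.046 .52 -.505 0 .55;.046 .6 -.505 0 .55;.046 .64 -.505 0 .55;.046 .66 -.505 0 .55' 45
python3 -m pendant '0 0 0 0 .55;0 0 0 0 .52;0 0 0 0 .48;0 0 0 0 .45;0 0 0 0 .42;0 0 0 0 .4;0 0 0 0 .4;0 0 0 0 .4;0 0 0 0 .4;0 0 0 0 .4'
python3 -m pendant '0 -.1 0 0 .4;0 -.25 0 0 .4;0 -.4 0 0 .4;0 -.55 0 0 .4;0 -.7 0 0 .4;0 -.7 .2 0 .4;0 -.7 .4 0 .4;0 -.7 .6 0 .4;0 -.7 .7 0 .4;0 -.7 .7 0 .4'
python3 - <<'E'
from h import *
board()
c=cam("wrist");print(proj(c,(.537,.1,.13)))
plan((*slot(-26,-34),.088),175,True)
E
```

```text
t: 20.32
tool_pos: [0.5369, 0.2099, 0.0893]
orientation: [[-0.996, -0.002, -0.089], [0.089, -0.0, -0.996], [0.001, -1.0, 0.001]]
contact_force: [0.8, -0.6, -0.6]
finger_gap: 0.047
t: 21.15
tool_pos: [0.5377, 0.2108, 0.0906]
orientation: [[-0.996, 0.001, -0.089], [0.089, 0.0, -0.996], [-0.001, -1.0, -0.0]]
contact_force: [0.4, -1.1, 0.1]
finger_gap: 0.0448
t: 21.98
tool_pos: [0.5272, 0.1034, 0.1951]
orientation: [[-0.996, -0.001, -0.092], [0.092, -0.001, -0.996], [0.001, -1.0, 0.001]]
contact_force: [0.2, 0.0, -0.7]
finger_gap: 0.0424
lump [0.5224 0.1458 0.0147] err 0.0036 scene@.028 [0.5357 0.1548]
lump [0.4901 0.2109 0.0291] err 0.0002 OK
lump [0.4851 0.2779 0.0273] err 0.0002 OK
lump [0.5406 0.2733 0.0272] err 0.0009 OK
lump [0.4983 0.3422 0.0283] err 0.0001 OK
lump [0.6017 0.2658 0.028 ] err 0.0001 OK
[242.65794167 199.16619461]
t 22.1 pos [0.528  0.1064 0.1952] yaw 174.9 gap 0.0426 F [ 0.2 -0.  -0.9] tilt 0.001
    [0.1724 0.7143 0.791 ] turn -0.0005  dist mm 162
```

Lost again: the gap of 42.5 mm means the tips are shut on nothing. I'll look at the tips and at where that lump went.

Run:
```python
from h import *
a=cam("scene");b=cam("side");w=cam("wrist")
s=[]
for c,P,h in((a,(.528,.125,.09),48),(b,(.528,.125,.09),48)):
    p=proj(c,P).astype(int);print(p);im=c["img"][p[1]-h:p[1]+h,p[0]-h:p[0]+h]
    s.append(cv2.resize(im,(400,300*400//400+100),interpolation=cv2.INTER_CUBIC))
w2=cv2.resize(w["img"],(268,200));
top=np.hstack(s)
im=w["img"][60:330,130:390];im=cv2.resize(im,(800-0,int(270*800/260)))[:,:]
im=cv2.resize(w["img"][40:240,120:400],(280,200))
out=np.zeros((600,800,3),np.uint8);out[:400]=top;out[400:,:280]=im
out[400:,300:800]=cv2.resize(w["img"][120:220,150:400],(500,200),interpolation=cv2.INTER_CUBIC)
cv2.imwrite("pics/c6.png",cv2.cvtColor(out,cv2.COLOR_RGB2BGR))
for c in(a,b,w):
    print([(round(r["conf"],2),np.round(r["pixel"]).tolist(),np.round(atz(c,r["pixel"],.028)[:2],3).tolist()) for r in search_frame(c,"lump0_center")])
```

```text
[289 218]
[230 171]
[(0.42, [328.0, 253.0], [0.491, 0.215])]
[(0.5, [206.0, 180.0], [0.489, 0.2])]
[(0.56, [289.0, 247.0], [0.496, 0.199])]
```

View pics/c6.png

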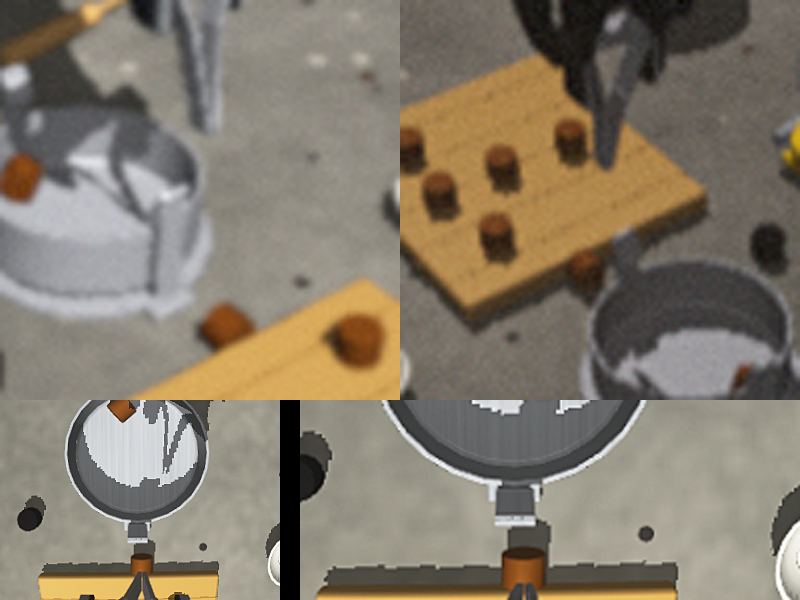

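Run:
```python
from h import *
a=cam("scene");b=cam("side")
s=status.sense();print(s["tool_pos"],s["finger_gap"])
print("tip",*tri(a,(290.9,200.5),b,(231.2,163)))
f=lambda c,x,y:None
print("lump",*tri(a,(241+227*.24,170+328*.24),b,(182+187*.24,123+268*.24)))
# bridge top of tongs in side/scene not visible; arms at gripping level
w=cam("wrist");print("tip expected px",proj(w,s["tool_pos"]-np.array([0,0,.071])))
im=w["img"];cv2.imwrite("pics/w3.png",cv2.cvtColor(cv2.resize(im[200:330,170:330],(640,520),interpolation=cv2.INTER_CUBIC),cv2.COLOR_RGB2BGR))
```

```text
[0.52808466 0.10657261 0.19526925] 0.04210352089134581
tip [0.5213212  0.11604506 0.1299798 ] 0.006199283099274831
lump [0.52453023 0.14676899 0.01251057] 0.003889172483928017
tip expected px [255.69964294 202.94428855]
```

View pics/w3.png

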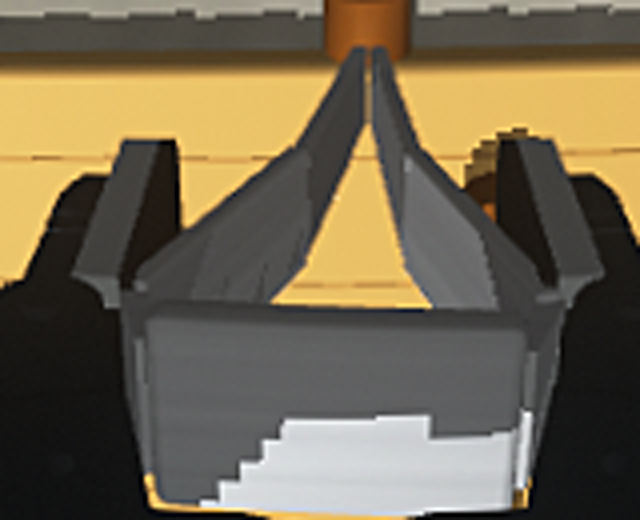

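Run:
```python
from h import *
np.set_printoptions(precision=4,suppress=True)
w=cam("wrist");p=status.sense()["tool_pos"];R=status.sense()["orientation"]
print(p,w["origin"])
f=lambda x,y,z:(atz(w,(170+x/4,200+y/4),z)-p)@R   # tool coords
for n,x,y in(("br far L",150,318),("br far R",525,322),("near R",525,508),("near L",152,505)):
    print(n,f(x,y,p[2]+.051)*1000)
for n,x,y in(("tip bot L",352,48),("tip bot R",385,48),("elbow L",298,148),("elbow R",412,152)):
    print(n,f(x,y,p[2]-.069)*1000, f(x,y,p[2]-.05)*1000)
for n,x,y in(("pad L out",125,142),("pad L in",178,142),("pad R",505,142)):
    print(n,f(x,y,p[2])*1000)
```

```text
[0.5281 0.1063 0.1953] [0.5225 0.031  0.3381]
br far L [-18.4615 -51.0015  12.7239]
br far R [ 16.4186 -50.9995  12.2911]
near R [ 18.4346 -50.9985 -11.8701]
near L [-20.2173 -51.0008 -11.442 ]
tip bot L [ 1.7493 69.0003 -6.7391] [ 1.4943 50.0001  0.6419]
tip bot R [ 8.0545 69.0007 -6.7427] [ 7.2338 50.0004  0.6386]
elbow L [ -8.8061  69.0005 -28.0017] [ -8.1143  50.0002 -18.7133]
elbow R [ 13.7522  69.0018 -28.9087] [ 12.4204  50.0014 -19.539 ]
pad L out [-29.5853  -0.0019   6.3373]
pad L in [-22.3578  -0.0015   6.464 ]
pad R [21.377   0.001   6.4781]
```

The tongs have tilted in the grip, with the tips about 1 cm off towards +y, probably because they touched the board when the descent overshot. I'll open them over the bare board, measure the tip offset numerically and compensate for it.

```bash
python3 -m pendant '-.1 -.05 -.3 0 .5;-.2 -.05 -.6 0 .55;-.3 -.05 -.99 0 .55;-.3 -.05 -.99 0 .55;-.3 -.05 -.99 0 .55;-.3 -.05 -.99 0 .55;-.3 -.05 -.99 0 .55;-.3 -.05 -.99 0 .55;-.3 -.05 -.99 0 .55;-.3 -.05 -.99 0 .55' 30
python3 -m pendant '-.05 0 -.2 0 .55;-.1 0 -.3 0 .55;-.1 .1 -.3 0 .55;-.1 .2 -.3 0 .55;-.1 .3 -.3 0 .55;-.1 .3 -.3 0 .55;-.1 .3 -.3 0 .55;-.1 .3 -.3 0 .55;-.1 .3 -.3 0 .55;-.1 .3 -.3 0 .55'
cat >> h.py <<'E'
def gray(c,box):
    x0,y0,x1,y1=box;hsv=cv2.cvtColor(c["img"],cv2.COLOR_RGB2HSV)[y0:y1,x0:x1]
    return (hsv[...,1]<75)
def asc(c,box,st=1):
    m=gray(c,box)[::st,::st]
    print(box); print("\n".join("".join("#" if v else "." for v in r) for r in m))
E
python3 - <<'E'
from h import *
s=status.sense();p=np.array(s["tool_pos"]);print(p,s["finger_gap"])
for n in("scene","side","wrist"):
    c=cam(n);q=proj(c,p-[0,0,.069]).astype(int);print(n,q)
    asc(c,(q[0]-28,q[1]-16,q[0]+28,q[1]+22) if n!="wrist" else (q[0]-50,q[1]-14,q[0]+50,q[1]+30),1)
E
```

```text
t: 23.47
tool_pos: [0.5858, 0.2488, 0.203]
orientation: [[-0.996, -0.0, -0.09], [0.09, -0.0, -0.996], [0.0, -1.0, 0.0]]
contact_force: [-0.1, 1.0, -0.9]
finger_gap: 0.0468
t: 24.3
tool_pos: [0.6059, 0.2936, 0.1594]
orientation: [[-0.996, 0.002, -0.089], [0.089, 0.001, -0.996], [-0.002, -1.0, -0.001]]
contact_force: [0.9, 0.5, -0.1]
finger_gap: 0.047
[0.60586265 0.29360369 0.15935709] 0.0470369938597551
scene [324 276]
(np.int64(296), np.int64(260), np.int64(352), np.int64(298))
..........................#######.......#######.........
..........................#######........######.........
..........................#######........######.........
..........................#######........######.........
..........................#######........#######........
..........................#######........#######........
..........................#######........#######........
..........................#######........#######........
..........................#######........#######........
..........................#######........#######........
.........................########........######
[... 7611 characters left out ...]
...................######..................................................####...............
.........................######..................................................####...............
........................#######..................................................####...............
........................#######..................................................####...............
........................#######..................................................#####..............
.......................########..................................................#####..............
.......................########..................................................#####..............
```

```bash
cat > fit.py <<'E'
from h import *
from scipy.optimize import least_squares
def model(q,p,R):
    s,al,be,g,zz=q
    out=[]
    for sg in(-1,1):
        cs=[]
        for xi in(g,g+4):
            for z in(-8,8):
                v=np.array([sg*xi,86.,z])  # tool coords from grip point, mm
                v=np.array([v[0]-be*v[1],v[1]+be*v[0],v[2]]);v=np.array([v[0],v[1]+al*v[2]*-1,v[2]+al*v[1]])
                cs.append(p+R@((v+[0,-19+s,zz])/1000))
        out.append(cs)
    return out
def fit(W,S,w,sc,p,R):
    "W: wrist (L,R) topmost tip pixels; S: scene (tool +x tip? image left first) lowest"
    def f(q):
        m=model(q,p,R);r=[]
        pw=[np.array([proj(w,c) for c in t]) for t in m];ps=[np.array([proj(sc,c) for c in t]) for t in m]
        tw=sorted([t[np.argmin(t[:,1])] for t in pw],key=lambda t:t[0]);ts=sorted([t[np.argmax(t[:,1])] for t in ps],key=lambda t:t[0])
        return np.r_[(np.array(tw)-W).ravel(),(np.array(ts)-S).ravel(),q[0]*.1,q[4]*.5]
    r=least_squares(f,[0,-.05,0,22,0]);return r.x,r.fun,np.mean([np.mean(t,0) for t in model(r.x,p,R)],0)
E
python3 - <<'E'
from fit import *
np.set_printoptions(precision=3,suppress=True)
s=status.sense();p=np.array(s["tool_pos"]);R=np.array(s["orientation"])
w=cam("wrist");sc=cam("scene");print(p)
x,f,m=fit(np.array([[235,211],[288,212]]),np.array([[327,284.5],[342,274.5]]),w,sc,p,R)
print("slide,alpha,beta,g,zz",x,"res",f);print("tip mid",m,"rel",(m-p)*1000,"tool",R.T@(m-p)*1000)
E
```

```text
[0.605 0.294 0.159]
slide,alpha,beta,g,zz [-5.103 -0.138 -0.071 17.604 -0.096] res [ 0.007 -0.032 -0.241 -0.195  0.055  0.175  0.62  -0.278 -0.51  -0.048]
tip mid [0.6   0.306 0.097] rel [ -4.911  12.47  -61.897] tool [  6.072  61.897 -11.948]
```

The fit is good (sub-pixel residuals). The tips sit at world offset (-5, +12.5, -62) mm from the TCP, because the tongs slid up 5 mm and tilted 0.14 rad. I'll compensate and keep the tips clear of the board.

```bash
cat >> h.py <<'E'
OFF=np.array([-.0049,.0125])
def over(xy,z): plan((*(np.array(xy)-OFF),z),175,True)
E
python3 - <<'E'
from h import *
board();over((.602,.2658),.115)
E
```

```text
lump [0.5223 0.146  0.0151] err 0.0030 scene@.028 [0.535  0.1549]
lump [0.4853 0.2791 0.0276] err 0.0013 OK
lump [0.5406 0.2734 0.0287] err 0.0008 OK
lump [0.4979 0.342  0.0279] err 0.0002 OK
lump [0.6017 0.2657 0.027 ] err 0.0002 OK
t 24.6 pos [0.605  0.2935 0.1579] yaw 174.9 gap 0.0468 F [ 0.5 -0.4 -0.9] tilt 0.000
    [-0.0363  0.2862  0.2658] turn -0.0005  dist mm 59
```

```bash
python3 -m pendant '-.02 0 .15 0 .565;-.036 0 .266 0 .565;-.036 0 .266 0 .565;-.036 .1 .266 0 .565;-.036 .2 .266 0 .565;-.036 .28 .266 0 .565;-.036 .34 .266 0 .565;-.036 .39 .266 0 .565;-.036 .43 .266 0 .565;-.036 .45 .266 0 .565' 30
python3 - <<'E'
from h import *
over((.602,.2658),.086)
s=status.sense();p=np.array(s["tool_pos"]);print(p)
c=cam("scene");q=proj(c,p+[*OFF,-.062]).astype(int);print(q);asc(c,(q[0]-28,q[1]-24,q[0]+28,q[1]+14))
E
```

```text
t: 25.48
tool_pos: [0.6064, 0.2534, 0.0893]
orientation: [[-0.996, -0.001, -0.088], [0.088, -0.0, -0.996], [0.001, -1.0, 0.0]]
contact_force: [-0.7, 0.7, -0.2]
finger_gap: 0.0479
t 25.5 pos [0.6064 0.2534 0.0893] yaw 174.9 gap 0.0479 F [-0.7  0.7 -0.2] tilt 0.001
    [-0.0032  0.0221  0.0001] turn -0.0004  dist mm 3
[0.60642303 0.25335844 0.0893202 ]
[311 290]
(np.int64(283), np.int64(266), np.int64(339), np.int64(304))
..........##############.........######.................
...........#############.........######.................
............############.........######.................
..............##########..........#####.................
..............#########...........#####.................
...............########...........#####.................
................########..........#####.................
.................#######..........#####.................
.................#######..........#####.................
.................#######..........######................
.................######...........######................
.................######............#####.........
[... 789 characters left out ...]
................
...............########.................................
...............########.................................
...............########.................................
................#######.................................
................######..................................
.................#####..................................
..................####..................................
....................##..................................
........................................................
........................................................
........................................................
........................................................
```

```bash
python3 -m pendant '0 .02 0 0 .565;0 .02 0 0 .55;0 .02 0 0 .53;0 .02 0 0 .51;0 .02 0 0 .49;0 .02 0 0 .47;0 .02 0 0 .45;0 .02 0 0 .44;0 .02 0 0 .44;0 .02 0 0 .44' 30
python3 -m pendant '0 -.05 0 0 .44;0 -.1 0 0 .44;0 -.15 0 0 .44;0 -.25 0 0 .44;0 -.35 0 0 .44;0 -.45 0 0 .44;0 -.55 0 0 .44;0 -.63 0 0 .44;0 -.68 0 0 .44;0 -.7 0 0 .44'
python3 - <<'E'
from h import *
board()
s=status.sense();p=np.array(s["tool_pos"]);print(p,s["finger_gap"])
for n in("scene","wrist"):
    c=cam(n);q=proj(c,p+[*OFF,-.055]).astype(int);print(q)
    L=lumps2(c,(q[0]-25,q[1]-25,q[0]+25,q[1]+25));print(n,L,[atz(c,l,p[2]-.056)-p for l in L])
over(slot(-26,-34),.195)
E
```

```text
t: 26.37
tool_pos: [0.607, 0.2533, 0.0875]
orientation: [[-0.996, 0.0, -0.089], [0.089, 0.0, -0.996], [-0.0, -1.0, -0.0]]
contact_force: [0.7, -0.4, 0.3]
finger_gap: 0.0455
t: 27.2
tool_pos: [0.6078, 0.2536, 0.1945]
orientation: [[-0.996, 0.003, -0.089], [0.089, 0.001, -0.996], [-0.003, -1.0, -0.001]]
contact_force: [-0.5, -0.1, -0.2]
finger_gap: 0.0453
lump [0.5222 0.1456 0.0149] err 0.0007 scene@.028 [0.5341 0.1553]
lump [0.4915 0.204  0.0292] err 0.0096 scene@.028 [0.4948 0.2008]
lump [0.4852 0.2788 0.0271] err 0.0008 OK
lump [0.5414 0.2734 0.0278] err 0.0007 OK
lump [0.4984 0.3423 0.0281] err 0.0002 OK
[0.60714905 0.25335194 0.19297592] 0.04555470950563496
[317 248]
scene [array([295.8       , 247.43333333]), array([321.35582822, 250.63190184])] [array([ 0.02257909, -0.01444811, -0.056     ]), array([-0.00657951,  0.02096739, -0.056     ])]
[263 226]
wrist [] []
t 27.4 pos [0.6063 0.2531 0.1914] yaw 174.9 gap 0.0454 F [-0.3 -0.3 -1.1] tilt 0.002
    [ 0.2963 -0.0115  0.99  ] turn -0.0005  dist mm 155
    [ 0.271  -0.0113  0.9004] turn 0  dist mm 141
```

Run:
```python
from h import *
s=status.sense();p=np.array(s["tool_pos"]);print(p,s["finger_gap"])
a=cam("scene");b=cam("side");w=cam("wrist")
qb=proj(b,p+[*OFF,-.056]).astype(int);print(qb)
A=lumps2(a,(300,235,340,270));B=lumps2(b,(qb[0]-14,qb[1]-14,qb[0]+14,qb[1]+14));print(A,B)
for x in A:
    for y in B: t,e=tri(a,x,b,y);print((t-p)*1000,e)
qw=proj(w,p+[*OFF,-.062]).astype(int);x0,y0=qw-[50,25]
hsv=cv2.cvtColor(w["img"],cv2.COLOR_RGB2HSV)[y0:y0+50,x0:x0+100]
print(x0,y0);print("\n".join("".join("#" if v[1]<75 else ("o" if (v[0]<14 or v[0]>170) else ".") for v in r) for r in hsv))
```

```text
[0.60625386 0.25307631 0.19143083] 0.04544691047411625
[220 128]
[array([321.55696203, 250.83544304])] [array([221.52941176, 129.23529412])]
[ -4.57263384  15.78861079 -58.89656463] 0.011488617298010683
213 197
....................................................................................................
....................................................................................................
....................................................................................................
..................................................................................................oo
....................................................................................................
....................................................................................................
....................................................................................................
....................................................................................................
.................................................................................
[... 3460 characters left out ...]
........##############........o......................o.......#########.........o.....#########
.............###############..............................o........##########........o.....#########
............###############............o...............ooo.........##########........o......########
............###############..............o............o............###########.......o......########
..........#################................o.....o..o..............###########..............########
.........##################........................................############......o.......#######
........##################.........................................#############.....o.......#######
```

Run:
```python
from h import *
w=cam("wrist");a=cam("scene");p=np.array(status.sense()["tool_pos"])
for z in(-.05,-.054,-.058,-.062): print(z,(atz(w,(261,225.5),p[2]+z)-p)*1000,(atz(a,(321.5,250.8),p[2]+z)-p)*1000)
print(tri(w,(261,225.5),a,(321.5,250.8))[0]-p)
```

```text
-0.05 [ -3.12737029   9.58412396 -50.        ] [ -1.3834653   24.66492538 -50.        ]
-0.054 [ -3.07687566  11.34984596 -54.        ] [ -5.20703229  21.98384479 -54.        ]
-0.058 [ -3.02638104  13.11556797 -58.        ] [ -9.03059929  19.30276419 -58.        ]
-0.062 [ -2.97588642  14.88128997 -62.        ] [-12.85416628  16.6216836  -62.        ]
[-0.00600129  0.01670537 -0.05908911]
```

The lump is centred between the tips this time. I'll carry it with gentler ramps.

```bash
python3 -m pendant '.02 0 .05 0 .44;.05 0 .15 0 .44;.09 0 .28 0 .44;.13 0 .42 0 .44;.17 0 .56 0 .44;.21 0 .7 0 .44;.25 0 .84 0 .44;.28 0 .93 0 .44;.296 0 .98 0 .44;.296 0 .99 0 .44'
python3 -m pendant '.02 0 .05 0 .44;.05 0 .15 0 .44;.09 0 .28 0 .44;.13 0 .42 0 .44;.17 0 .56 0 .44;.21 0 .7 0 .44;.25 0 .8 0 .44;.27 0 .87 0 .44;.271 0 .9 0 .44;.271 0 .9 0 .44'
python3 - <<'E'
from h import *
over(slot(-26,-34),.084)
E
```

```text
t: 28.48
tool_pos: [0.5487, 0.1082, 0.1924]
orientation: [[-0.996, -0.0, -0.09], [0.09, -0.0, -0.996], [0.0, -1.0, 0.0]]
contact_force: [-0.3, -0.1, -1.2]
finger_gap: 0.0458
t: 29.32
tool_pos: [0.4974, -0.022, 0.1924]
orientation: [[-0.996, 0.001, -0.089], [0.089, 0.0, -0.996], [-0.001, -1.0, -0.0]]
contact_force: [0.8, -0.1, -1.2]
finger_gap: 0.0461
t 29.3 pos [ 0.4974 -0.022   0.1924] yaw 174.9 gap 0.0461 F [ 0.8 -0.1 -1.2] tilt 0.001
    [0.0061 0.7229 0.    ] turn -0.0007  dist mm 108
```

```bash
python3 -m pendant '0 .06 0 0 .44;0 .17 0 0 .44;0 .3 0 0 .44;0 .43 0 0 .44;0 .55 0 0 .44;0 .63 0 0 .44;0 .68 0 0 .44;0 .71 0 0 .44;0 .73 0 0 .44;0 .735 0 0 .44'
python3 -m pendant '0 0 0 0 .44;0 0 0 0 .46;0 0 0 0 .49;0 0 0 0 .52;0 0 0 0 .55;0 0 0 0 .565;0 -.1 0 0 .565;0 -.3 0 0 .565;0 -.5 0 0 .565;0 -.7 0 0 .565'
python3 -m pendant '0 0 0 0 .565;0 0 -.1 0 .565;0 0 -.3 0 .565;0 0 -.5 0 .565;0 0 -.7 0 .565;0 0 -.9 0 .565;0 0 -.99 0 .565;0 0 -.99 0 .565;0 0 -.99 0 .565;0 0 -.99 0 .565'
python3 - <<'E'
from h import *
tier();board();over((.541,.2736),.115)
E
```

```text
t: 30.15
tool_pos: [0.4973, -0.0213, 0.0819]
orientation: [[-0.996, 0.0, -0.088], [0.088, 0.0, -0.996], [-0.0, -1.0, -0.0]]
contact_force: [0.6, -0.1, -0.3]
finger_gap: 0.0453
t: 30.98
tool_pos: [0.4963, -0.0215, 0.1879]
orientation: [[-0.996, -0.001, -0.089], [0.089, 0.0, -0.996], [0.001, -1.0, -0.0]]
contact_force: [1.0, 0.2, -1.1]
finger_gap: 0.0483
t: 31.82
tool_pos: [0.5098, 0.1258, 0.1868]
orientation: [[-0.996, -0.001, -0.089], [0.089, -0.001, -0.996], [0.001, -1.0, 0.001]]
contact_force: [-0.1, -0.1, -1.3]
finger_gap: 0.0484
tier px [221.  31.] uv mm [ 15. -49.]
tier px [259.  44.] uv mm [-23. -34.]
lump [0.5226 0.1452 0.0153] err 0.0013 scene@.028 [0.5344 0.1544]
lump [0.4893 0.2095 0.0281] err 0.0005 OK
lump [0.4858 0.2784 0.0278] err 0.0006 OK
lump [0.5415 0.2743 0.0282] err 0.0000 OK
lump [0.4979 0.3424 0.0278] err 0.0001 OK
t 32.0 pos [0.5101 0.1253 0.187 ] yaw 174.8 gap 0.0486 F [-1.5 -0.3 -0.9] tilt 0.000
    [-0.1565  0.4795 -0.9231] turn -0.001  dist mm 158
```

Two are in the tier. Next is the lump at (0.489, 0.2095).

```bash
python3 -m pendant '.04 0 -.1 0 .565;.08 0 -.25 0 .565;.12 0 -.38 0 .565;.148 0 -.45 0 .565;.148 .1 -.467 0 .565;.148 .2 -.467 0 .565;.148 .3 -.467 0 .565;.148 .38 -.467 0 .565;.148 .44 -.467 0 .565;.148 .48 -.467 0 .565' 30
python3 - <<'E'
from h import *
over((.4893,.2095),.0865)
E
```

```text
t: 32.8
tool_pos: [0.4937, 0.1973, 0.1139]
orientation: [[-0.996, -0.001, -0.089], [0.089, -0.001, -0.996], [0.001, -1.0, 0.001]]
contact_force: [-1.0, -0.2, -0.5]
finger_gap: 0.0486
t 32.8 pos [0.4937 0.1973 0.1139] yaw 174.9 gap 0.0486 F [-1.  -0.2 -0.5] tilt 0.002
    [-0.004   0.1828  0.0015] turn -0.0007  dist mm 27
```

```bash
python3 -m pendant '0 .05 0 0 .565;0 .1 0 0 .565;0 .15 0 0 .565;0 .175 0 0 .565;0 .18 0 0 .565;0 .18 0 0 .54;0 .18 0 0 .51;0 .18 0 0 .48;0 .18 0 0 .45;0 .18 0 0 .44' 30
python3 -m pendant '0 0 0 0 .44;0 0 0 0 .44;0 -.05 0 0 .44;0 -.15 0 0 .44;0 -.3 0 0 .44;0 -.45 0 0 .44;0 -.58 0 0 .44;0 -.66 0 0 .44;0 -.7 0 0 .44;0 -.7 0 0 .44'
python3 -m pendant '0 0 .05 0 .44;0 0 .15 0 .44;-.01 0 .28 0 .44;-.01 0 .42 0 .44;-.01 0 .56 0 .44;-.02 0 .7 0 .44;-.02 0 .84 0 .44;-.02 0 .93 0 .44;-.02 0 .98 0 .44;-.02 0 .98 0 .44'
python3 - <<'E'
from h import *
board();over(slot(-42,2),.082)
E
```

```text
t: 33.63
tool_pos: [0.4945, 0.1982, 0.0884]
orientation: [[-0.996, 0.001, -0.089], [0.089, 0.0, -0.996], [-0.001, -1.0, -0.0]]
contact_force: [-0.1, 0.9, -1.3]
finger_gap: 0.046
t: 34.47
tool_pos: [0.4955, 0.1984, 0.1952]
orientation: [[-0.996, 0.004, -0.089], [0.089, 0.001, -0.996], [-0.004, -1.0, -0.001]]
contact_force: [-0.8, -0.1, -1.2]
finger_gap: 0.0456
t: 35.3
tool_pos: [0.483, 0.05, 0.1918]
orientation: [[-0.996, -0.003, -0.091], [0.091, -0.0, -0.996], [0.003, -1.0, 0.001]]
contact_force: [-0.4, 0.1, -1.4]
finger_gap: 0.046
lump [0.5352 0.1514 0.0259] err 0.0058 scene@.028 [0.5346 0.1547]
lump [0.4847 0.2785 0.027 ] err 0.0012 OK
lump [0.5408 0.2733 0.0276] err 0.0009 OK
lump [0.4987 0.3422 0.0281] err 0.0003 OK
t 35.4 pos [0.4836 0.0514 0.1923] yaw 174.9 gap 0.0457 F [-0.7  0.3 -0.9] tilt 0.001
    [-0.0233  0.7354  0.2398] turn -0.0007  dist mm 116
```

```bash
python3 -m pendant '-.01 0 .08 0 .44;-.02 0 .16 0 .44;-.023 0 .22 0 .44;-.023 .1 .24 0 .44;-.023 .25 .24 0 .44;-.023 .4 .24 0 .44;-.023 .53 .24 0 .44;-.023 .63 .24 0 .44;-.023 .69 .24 0 .44;-.023 .71 .24 0 .44'
python3 -m pendant '0 .015 0 0 .44;0 .025 0 0 .44;0 .025 0 0 .47;0 .025 0 0 .5;0 .025 0 0 .53;0 .025 0 0 .56;0 -.1 0 0 .565;0 -.3 0 0 .565;0 -.5 0 0 .565;0 -.68 0 0 .565'
python3 -m pendant '0 0 0 0 .565;-.02 0 -.1 0 .565;-.05 0 -.3 0 .565;-.08 0 -.5 0 .565;-.11 0 -.7 0 .565;-.13 0 -.9 0 .565;-.15 0 -.98 0 .565;-.15 0 -.98 0 .565;-.15 0 -.98 0 .565;-.15 0 -.98 0 .565'
python3 - <<'E'
from h import *
tier();board();over((.541,.2735),.115)
E
```

```text
t: 36.23
tool_pos: [0.4831, 0.0153, 0.0849]
orientation: [[-0.996, -0.003, -0.089], [0.089, 0.0, -0.996], [0.003, -1.0, -0.0]]
contact_force: [-0.1, -0.1, -1.1]
finger_gap: 0.0452
t: 37.07
tool_pos: [0.4845, 0.0152, 0.1904]
orientation: [[-0.996, 0.001, -0.089], [0.089, -0.0, -0.996], [-0.001, -1.0, -0.0]]
contact_force: [1.2, -0.3, 0.3]
finger_gap: 0.0482
t: 37.9
tool_pos: [0.5194, 0.1588, 0.1882]
orientation: [[-0.996, -0.001, -0.089], [0.089, -0.001, -0.996], [0.001, -1.0, 0.001]]
contact_force: [-0.8, -1.0, -0.4]
finger_gap: 0.0486
tier px [229.   5.] uv mm [ 14. -45.]
tier px [265.  14.] uv mm [-23. -35.]
tier px [280.  46.] uv mm [-39.   1.]
lump [0.5225 0.1451 0.0148] err 0.0000 scene@.028 [0.5342 0.1551]
lump [0.485  0.2781 0.0281] err 0.0006 OK
lump [0.541  0.2739 0.0281] err 0.0000 OK
lump [0.4992 0.3423 0.029 ] err 0.0003 OK
t 38.0 pos [0.5196 0.1585 0.1884] yaw 174.8 gap 0.0484 F [ 1.3 -0.4 -0.9] tilt 0.001
    [-0.1134  0.4893 -0.6966] turn -0.001  dist mm 129
```

```bash
python3 -m pendant '-.02 0 -.12 0 .565;-.05 0 -.3 0 .565;-.08 0 -.48 0 .565;-.11 0 -.63 0 .565;-.113 .08 -.697 0 .565;-.113 .2 -.697 0 .565;-.113 .32 -.697 0 .565;-.113 .42 -.697 0 .565;-.113 .48 -.697 0 .565;-.113 .5 -.697 0 .565' 30
python3 -m pendant '0 .05 0 0 .565;0 .1 0 0 .565;0 .15 0 0 .565;0 .175 0 0 .565;0 .179 0 0 .565;0 .179 0 0 .54;0 .179 0 0 .51;0 .179 0 0 .48;0 .179 0 0 .45;0 .179 0 0 .44' 30
python3 -m pendant '0 0 0 0 .44;0 0 0 0 .44;0 -.05 0 0 .44;0 -.15 0 0 .44;0 -.3 0 0 .44;0 -.45 0 0 .44;0 -.58 0 0 .44;0 -.66 0 0 .44;0 -.7 0 0 .44;0 -.7 0 0 .44'
python3 -m pendant '-.01 0 .05 0 .44;-.02 0 .15 0 .44;-.04 0 .28 0 .44;-.07 0 .42 0 .44;-.1 0 .56 0 .44;-.12 0 .7 0 .44;-.14 0 .8 0 .44;-.145 0 .84 0 .44;-.145 0 .85 0 .44;-.145 0 .85 0 .44'
python3 - <<'E'
from h import *
board();over(slot(42,-2),.082)
E
```

```text
t: 38.88
tool_pos: [0.544, 0.2607, 0.1108]
orientation: [[-0.996, -0.005, -0.09], [0.09, -0.002, -0.996], [0.004, -1.0, 0.002]]
contact_force: [-0.8, -0.0, -1.2]
finger_gap: 0.0485
t: 39.72
tool_pos: [0.5463, 0.2624, 0.0871]
orientation: [[-0.996, 0.001, -0.089], [0.089, 0.0, -0.996], [-0.001, -1.0, -0.0]]
contact_force: [0.0, 0.9, -0.4]
finger_gap: 0.0459
t: 40.55
tool_pos: [0.5471, 0.2626, 0.1935]
orientation: [[-0.996, 0.003, -0.089], [0.089, 0.001, -0.996], [-0.003, -1.0, -0.001]]
contact_force: [0.3, 0.5, -0.4]
finger_gap: 0.0454
t: 41.38
tool_pos: [0.5557, 0.1326, 0.1908]
orientation: [[-0.996, -0.002, -0.09], [0.09, 0.0, -0.996], [0.002, -1.0, 0.0]]
contact_force: [0.2, -0.1, -1.1]
finger_gap: 0.0454
lump [0.522  0.1455 0.0148] err 0.0017 scene@.028 [0.5344 0.155 ]
lump [0.4846 0.2783 0.0274] err 0.0004 OK
lump [0.4984 0.3423 0.0282] err 0.0003 OK
t 41.5 pos [0.556  0.1337 0.1913] yaw 174.9 gap 0.0456 F [-0.4  0.1 -1.1] tilt 0.001
    [-0.1502  0.7283  0.8545] turn -0.0004  dist mm 170
```

```bash
python3 -m pendant '-.01 0 .05 0 .44;-.02 0 .15 0 .44;-.04 0 .28 0 .44;-.07 0 .42 0 .44;-.1 0 .56 0 .44;-.12 0 .7 0 .44;-.14 0 .8 0 .44;-.15 0 .84 0 .44;-.15 0 .854 0 .44;-.15 0 .854 0 .44'
python3 -m pendant '0 .06 0 0 .44;0 .17 0 0 .44;0 .3 0 0 .44;0 .43 0 0 .44;0 .55 0 0 .44;0 .63 0 0 .44;0 .68 0 0 .44;0 .71 0 0 .44;0 .727 0 0 .44;0 .727 0 0 .44'
python3 -m pendant '0 0 0 0 .44;0 0 0 0 .46;0 0 0 0 .49;0 0 0 0 .52;0 0 0 0 .55;0 0 0 0 .565;0 -.1 0 0 .565;0 -.3 0 0 .565;0 -.5 0 0 .565;0 -.7 0 0 .565'
python3 -m pendant '.02 0 -.04 0 .565;.06 0 -.15 0 .565;.12 0 -.3 0 .565;.2 0 -.5 0 .565;.27 0 -.7 0 .565;.33 0 -.85 0 .565;.33 0 -.85 0 .565;.33 0 -.85 0 .565;.33 0 -.85 0 .565;.33 0 -.85 0 .565'
python3 - <<'E'
from h import *
tier();board();over((.4848,.2783),.115)
E
```

```text
t: 42.32
tool_pos: [0.5674, 0.0039, 0.1917]
orientation: [[-0.996, -0.0, -0.089], [0.089, 0.0, -0.996], [0.0, -1.0, -0.0]]
contact_force: [0.3, -0.7, -1.2]
finger_gap: 0.0456
t: 43.15
tool_pos: [0.5677, 0.0039, 0.0827]
orientation: [[-0.996, 0.0, -0.088], [0.088, 0.0, -0.996], [-0.0, -1.0, -0.0]]
contact_force: [-0.2, -0.2, -1.1]
finger_gap: 0.0459
t: 43.98
tool_pos: [0.5671, 0.0038, 0.1885]
orientation: [[-0.996, -0.001, -0.089], [0.089, 0.0, -0.996], [0.001, -1.0, -0.0]]
contact_force: [0.2, -0.2, -1.2]
finger_gap: 0.0482
t: 44.82
tool_pos: [0.5299, 0.1344, 0.1876]
orientation: [[-0.996, 0.0, -0.09], [0.09, -0.0, -0.996], [-0.0, -1.0, 0.0]]
contact_force: [-0.6, -0.0, -0.8]
finger_gap: 0.0481
tier px [240.  21.] uv mm [ 15. -50.]
tier px [273.  46.] uv mm [-19. -22.]
tier px [218.  67.] uv mm [38.  0.]
lump [0.5221 0.1453 0.0142] err 0.0019 scene@.028 [0.5351 0.1552]
lump [0.4859 0.2794 0.0288] err 0.0008 OK
lump [0.4986 0.3422 0.0288] err 0.0001 OK
t 45.0 pos [0.5298 0.1342 0.1876] yaw 174.8 gap 0.0480 F [-0.1  0.6 -1.2] tilt 0.000
    [ 0.3453  0.4838 -0.8495] turn -0.001  dist mm 156
```

```bash
python3 -m pendant '.05 0 -.12 0 .565;.12 0 -.3 0 .565;.2 0 -.5 0 .565;.28 0 -.7 0 .565;.341 .05 -.853 0 .565;.341 .15 -.853 0 .565;.341 .28 -.853 0 .565;.341 .4 -.853 0 .565;.341 .47 -.853 0 .565;.341 .5 -.853 0 .565' 30
python3 -m pendant '0 .05 0 0 .565;0 .1 0 0 .565;0 .15 0 0 .565;0 .17 0 0 .565;0 .174 0 0 .565;0 .174 0 0 .54;0 .174 0 0 .51;0 .174 0 0 .48;0 .174 0 0 .45;0 .174 0 0 .44' 30
python3 -m pendant '0 0 0 0 .44;0 0 0 0 .44;0 -.05 0 0 .44;0 -.15 0 0 .44;0 -.3 0 0 .44;0 -.45 0 0 .44;0 -.58 0 0 .44;0 -.66 0 0 .44;0 -.7 0 0 .44;0 -.7 0 0 .44'
python3 -m pendant '-.01 0 .05 0 .44;-.02 0 .15 0 .44;-.04 0 .28 0 .44;-.06 0 .4 0 .44;-.08 0 .52 0 .44;-.1 0 .62 0 .44;-.115 0 .69 0 .44;-.118 0 .715 0 .44;-.118 0 .715 0 .44;-.118 0 .715 0 .44'
python3 - <<'E'
from h import *
tier();board();over(slot(-22,38),.082)
E
```

```text
t: 45.8
tool_pos: [0.4887, 0.2661, 0.1107]
orientation: [[-0.996, -0.003, -0.089], [0.09, -0.001, -0.996], [0.003, -1.0, 0.002]]
contact_force: [0.0, 0.1, -0.8]
finger_gap: 0.0484
t: 46.63
tool_pos: [0.4901, 0.2673, 0.0869]
orientation: [[-0.996, 0.001, -0.089], [0.089, 0.0, -0.996], [-0.001, -1.0, -0.0]]
contact_force: [-0.4, 0.5, -0.3]
finger_gap: 0.0457
t: 47.47
tool_pos: [0.4908, 0.2676, 0.1933]
orientation: [[-0.996, 0.003, -0.089], [0.089, 0.001, -0.996], [-0.003, -1.0, -0.001]]
contact_force: [0.5, 0.6, -0.1]
finger_gap: 0.0456
t: 48.3
tool_pos: [0.4976, 0.1588, 0.191]
orientation: [[-0.996, -0.001, -0.089], [0.089, 0.0, -0.996], [0.001, -1.0, -0.0]]
contact_force: [0.6, 0.4, -0.4]
finger_gap: 0.0453
tier px [208.   7.] uv mm [ 15. -47.]
tier px [242.  23.] uv mm [-22. -26.]
tier px [178.  47.] uv mm [46. -3.]
lump [0.5226 0.1456 0.015 ] err 0.0002 scene@.028 [0.5342 0.1553]
lump [0.4989 0.3424 0.0292] err 0.0011 OK
t 48.5 pos [0.4979 0.1594 0.1915] yaw 175.0 gap 0.0455 F [-0.1 -0.6 -1. ] tilt 0.000
    [-0.1235  0.7296  0.7248] turn -0.0002  dist mm 155
```

Run:
```python
from h import *
c=cam("wrist");hsv=cv2.cvtColor(c["img"],cv2.COLOR_RGB2HSV)
p=proj(c,(*C,.02)).astype(int);print(p)
x0=p[0]-66
h=hsv[0:p[1]+50:1,x0:p[0]+66]
m=(h[...,1]>110)
print(x0);print("\n".join("".join("o" if v else "." for v in r) for r in m[::2]))
for u,v in((-23,-35),(-40,1),(42,-2),(0,0)): print((u,v),proj(c,(*slot(u,v),.03))-[x0,0])
```

```text
[222  47]
156
........................................ooooooooooooooooooooooo.....................................................................
......................................oooooooooooooooooooooooooo....................................................................
.......................................ooooooooooooooooooooooooooo....................ooooo.........................................
........................................ooooooooooooooooooooooooooo...............oooooooooooooo....................................
..........................................oooooooooooooooooooooooo.............ooooooooooooooooooo..................................
............................................ooooooooooooooooooo...............oooooooooooooooooooooo................................
..............................................ooooooooooooooo................ooooooooooooooooooooooo................................
................................................oooooooooo..................ooooooooooooooooooooooooo...............................
......................
[... 4872 characters left out ...]
..........................
....................................................................................................................................
....................................................................................................................................
....................................................................................................................................
....................................................................................................................................
(-23, -35) [87.90609689 12.74883091]
(-40, 1) [104.83783831  45.77484757]
(42, -2) [24.38213392 45.89111007]
(0, 0) [64.99449963 45.41073719]
```

One lump was knocked inside the tier, to uv about (-14,-8), and is still in a single layer. I'll adjust the slots: this one goes to (-32,27).

```bash
python3 -m pendant '-.01 0 .05 0 .44;-.02 0 .15 0 .44;-.03 0 .28 0 .44;-.04 0 .42 0 .44;-.05 0 .55 0 .44;-.057 0 .67 0 .44;-.057 0 .76 0 .44;-.057 0 .798 0 .44;-.057 0 .798 0 .44;-.057 0 .798 0 .44'
python3 -m pendant '0 .06 0 0 .44;0 .17 0 0 .44;0 .3 0 0 .44;0 .43 0 0 .44;0 .55 0 0 .44;0 .63 0 0 .44;0 .68 0 0 .44;0 .71 0 0 .44;0 .727 0 0 .44;0 .727 0 0 .44'
python3 -m pendant '0 0 0 0 .44;0 0 0 0 .47;0 0 0 0 .5;0 0 0 0 .53;0 0 0 0 .55;0 0 0 0 .55;0 -.1 0 0 .55;0 -.3 0 0 .55;0 -.5 0 0 .55;0 -.7 0 0 .56'
python3 -m pendant '0 0 -.05 0 .565;.01 0 -.2 0 .565;.02 0 -.4 0 .565;.04 0 -.6 0 .565;.05 0 -.8 0 .565;.06 0 -.93 0 .565;.06 0 -.965 0 .565;.06 0 -.965 0 .565;.06 0 -.965 0 .565;.06 0 -.965 0 .565'
python3 - <<'E'
from h import *
tier();board();over((.4988,.3423),.115)
E
```

```text
t: 49.33
tool_pos: [0.4959, 0.0389, 0.1916]
orientation: [[-0.996, 0.0, -0.089], [0.089, 0.0, -0.996], [-0.0, -1.0, -0.0]]
contact_force: [0.3, 0.4, -1.0]
finger_gap: 0.0454
t: 50.17
tool_pos: [0.4959, 0.039, 0.0824]
orientation: [[-0.996, -0.0, -0.088], [0.088, 0.0, -0.996], [0.0, -1.0, -0.0]]
contact_force: [-0.0, -0.1, -1.0]
finger_gap: 0.0453
t: 51.0
tool_pos: [0.4952, 0.0387, 0.1883]
orientation: [[-0.996, -0.001, -0.089], [0.089, 0.0, -0.996], [0.001, -1.0, 0.0]]
contact_force: [0.3, 0.7, 0.2]
finger_gap: 0.048
t: 51.83
tool_pos: [0.4996, 0.1828, 0.1873]
orientation: [[-0.996, -0.001, -0.09], [0.09, -0.001, -0.996], [0.0, -1.0, 0.001]]
contact_force: [0.0, -0.0, -1.4]
finger_gap: 0.0485
tier px [236.  14.] uv mm [-15. -12.]
tier px [178.  25.] uv mm [46. -3.]
tier px [252.  47.] uv mm [-32.  25.]
lump [0.5224 0.1456 0.0153] err 0.0004 scene@.028 [0.5338 0.1551]
lump [0.498  0.3421 0.0277] err 0.0003 OK
t 52.0 pos [0.4997 0.1827 0.1874] yaw 174.8 gap 0.0482 F [-0.7 -1.  -1.2] tilt 0.000
    [ 0.062   0.4827 -0.979 ] turn -0.001  dist mm 164
```

```bash
python3 -m pendant '.01 0 -.12 0 .565;.02 0 -.3 0 .565;.04 0 -.5 0 .565;.05 0 -.7 0 .565;.06 0 -.88 0 .565;.064 .05 -.979 0 .565;.064 .17 -.979 0 .565;.064 .3 -.979 0 .565;.064 .4 -.979 0 .565;.064 .48 -.979 0 .565' 30
python3 -m pendant '0 .05 0 0 .565;0 .1 0 0 .565;0 .15 0 0 .565;0 .185 0 0 .565;0 .193 0 0 .565;0 .193 0 0 .54;0 .193 0 0 .51;0 .193 0 0 .48;0 .193 0 0 .45;0 .193 0 0 .44' 30
python3 -m pendant '0 0 0 0 .44;0 0 0 0 .44;0 -.05 0 0 .44;0 -.15 0 0 .44;0 -.3 0 0 .44;0 -.45 0 0 .44;0 -.58 0 0 .44;0 -.66 0 0 .44;0 -.7 0 0 .44;0 -.7 0 0 .44'
python3 -m pendant '-.02 0 .05 0 .44;-.05 0 .15 0 .44;-.09 0 .3 0 .44;-.13 0 .45 0 .44;-.17 0 .6 0 .44;-.21 0 .74 0 .44;-.25 0 .86 0 .44;-.27 0 .94 0 .44;-.28 0 .97 0 .44;-.28 0 .97 0 .44'
python3 - <<'E'
from h import *
board();over(slot(34,26),.082)
E
```

```text
t: 52.82
tool_pos: [0.5023, 0.3295, 0.1133]
orientation: [[-0.996, -0.002, -0.089], [0.089, -0.002, -0.996], [0.002, -1.0, 0.002]]
contact_force: [-0.1, 0.4, -0.5]
finger_gap: 0.0484
t: 53.65
tool_pos: [0.5035, 0.331, 0.087]
orientation: [[-0.996, 0.001, -0.089], [0.089, 0.0, -0.996], [-0.001, -1.0, -0.0]]
contact_force: [0.3, 0.3, -0.9]
finger_gap: 0.0456
t: 54.48
tool_pos: [0.5042, 0.3313, 0.1934]
orientation: [[-0.996, 0.003, -0.089], [0.089, 0.001, -0.996], [-0.003, -1.0, -0.002]]
contact_force: [0.2, 0.3, -1.2]
finger_gap: 0.0453
t: 55.32
tool_pos: [0.5317, 0.1811, 0.1906]
orientation: [[-0.996, -0.002, -0.09], [0.09, -0.0, -0.996], [0.002, -1.0, 0.0]]
contact_force: [-0.2, 0.8, -1.0]
finger_gap: 0.046
lump [0.5224 0.145  0.0148] err 0.0005 scene@.028 [0.5343 0.1548]
t 55.4 pos [0.5318 0.1825 0.191 ] yaw 174.9 gap 0.0455 F [ 0.3 -0.1 -0.2] tilt 0.001
    [-0.2868  0.7263  0.9778] turn -0.0004  dist mm 188
```

```bash
python3 -m pendant '-.02 0 .05 0 .44;-.05 0 .15 0 .44;-.09 0 .3 0 .44;-.13 0 .45 0 .44;-.17 0 .6 0 .44;-.21 0 .74 0 .44;-.25 0 .86 0 .44;-.28 0 .95 0 .44;-.287 0 .978 0 .44;-.287 0 .978 0 .44'
python3 -m pendant '0 .06 0 0 .44;0 .17 0 0 .44;0 .3 0 0 .44;0 .43 0 0 .44;0 .55 0 0 .44;0 .63 0 0 .44;0 .68 0 0 .44;0 .71 0 0 .44;0 .725 0 0 .44;0 .725 0 0 .44'
python3 -m pendant '0 0 0 0 .44;0 0 0 0 .47;0 0 0 0 .5;0 0 0 0 .53;0 0 0 0 .55;0 0 0 0 .55;0 -.1 0 0 .55;0 -.3 0 0 .55;0 -.5 0 0 .55;0 -.7 0 0 .56'
python3 -m pendant '0 0 -.05 0 .565;.05 0 -.2 0 .565;.1 0 -.4 0 .565;.15 0 -.6 0 .565;.2 0 -.8 0 .565;.24 0 -.93 0 .565;.24 0 -.965 0 .565;.24 0 -.965 0 .565;.24 0 -.965 0 .565;.24 0 -.965 0 .565'
python3 - <<'E'
from h import *
tier();a,b=board()
c=cam("wrist");hsv=cv2.cvtColor(c["img"],cv2.COLOR_RGB2HSV)
p=proj(c,(.522,.145,.013)).astype(int);x0,y0=p-[40,22];print("wrist",x0,y0)
h=hsv[y0:y0+60,x0:x0+80]
print("\n".join("".join("o" if (v[0]<14 or v[0]>170) and v[1]>100 else ("y" if v[1]>90 else ".") for v in r) for r in h[::2]))
q=proj(a,(.522,.145,.013)).astype(int);x0,y0=q-[25,16];print("scene",x0,y0)
h=cv2.cvtColor(a["img"],cv2.COLOR_RGB2HSV)[y0:y0+34,x0:x0+50]
print("\n".join("".join("o" if (v[0]<14 or v[0]>170) and v[1]>110 else ("y" if v[1]>90 else ".") for v in r) for r in h))
over((.5225,.145),.1)
E
```

```text
t: 56.25
tool_pos: [0.5623, 0.0318, 0.1915]
orientation: [[-0.996, -0.0, -0.09], [0.09, 0.0, -0.996], [0.0, -1.0, -0.0]]
contact_force: [-0.0, 0.4, -0.2]
finger_gap: 0.0456
t: 57.08
tool_pos: [0.5623, 0.0325, 0.0829]
orientation: [[-0.996, 0.0, -0.088], [0.088, 0.0, -0.996], [-0.0, -1.0, -0.0]]
contact_force: [0.5, 0.3, -1.7]
finger_gap: 0.0457
t: 57.92
tool_pos: [0.5614, 0.0323, 0.1886]
orientation: [[-0.996, -0.001, -0.089], [0.089, 0.0, -0.996], [0.001, -1.0, 0.0]]
contact_force: [0.9, -0.5, -0.6]
finger_gap: 0.0479
t: 58.75
tool_pos: [0.5391, 0.1787, 0.1876]
orientation: [[-0.996, -0.0, -0.09], [0.09, -0.001, -0.996], [0.0, -1.0, 0.001]]
contact_force: [0.0, -0.9, -0.4]
finger_gap: 0.0487
tier px [276.  14.] uv mm [-17. -13.]
tier px [220.  34.] uv mm [41.  9.]
tier px [291.  48.] uv mm [-32.  25.]
lump [0.5233 0.1453 0.0157] err 0.0007 scene@.028 [0.5345 0.1545]
wrist 228 117
................................................................................
................................................................................
............................................
[... 3408 characters left out ...]
yy
.......................yyyyyyyyyyyyyyyyyyyyyyyyyyy
......................yyyyyyyyyyyyyyyyyyyyyyyyyyyy
.....................yyyyyyyyyyyyyyyyyyyyyyyyyyyyy
...................yyyyyyyyyyyyyyyyyyyyyyyyyyyyyyy
.................yyyyyyyyyyyyyyyyyyyyyyyyyyyyyyyyy
...............yyyyyyyyyyyyyyyyyyyyyyyyyyyyyyyyyyy
.............yyyyyyyyyyyyyyyyyyyyyyyyyyyyyyyyyyyyy
...........yyyyyyyyyyyyyyyyyyyyyyyyyyyyyyyyyyyyyyy
.........yyyyyyyyyyyyyyyyyyyyyyyyyyyyyyyyyyyyyyyyy
.......yyyyyyyyyyyyyyyyyyyyyyyyyyyyyyyyyyyyyyyyyyy
.....yyyyyyyyyyyyyyyyyyyyyyyyyyyyyyyyyyyyyyyyyyyyy
t 59.0 pos [0.5392 0.1787 0.1878] yaw 174.8 gap 0.0485 F [ 0.8  0.2 -0.9] tilt 0.000
    [0.0507 0.5852 0.3135] turn -0.001  dist mm 100
```

Run:
```python
from h import *
c=cam("wrist")
for r in(134,137,153): print([np.round(atz(c,(255 if 0 else 266.5,r),z)[:2],4) for z in(.0,.013,.026)])
print(atz(c,(255,145),.013)[:2],atz(c,(278,145),.013)[:2])
print("board edge",atz(c,(240,155),.018),atz(c,(300,153),.018),atz(c,(240,155),.0))
over((.5225,.143),.1);
from fit import *
p=np.array(status.sense()["tool_pos"]);q=proj(c,p+[*OFF,-.062]).astype(int);asc(c,(q[0]-45,q[1]-10,q[0]+45,q[1]+20))
```

```text
[array([0.5232, 0.1402]), array([0.5236, 0.1387]), array([0.524 , 0.1373])]
[array([0.5235, 0.1435]), array([0.5239, 0.142 ]), array([0.5243, 0.1404])]
[array([0.525 , 0.1617]), array([0.5253, 0.1594]), array([0.5257, 0.1571])]
[0.53695428 0.14954763] [0.51226454 0.15166407]
board edge [0.55379425 0.15810586 0.018     ] [0.48957498 0.16141009 0.018     ] [0.55496371 0.16126315 0.        ]
t 59.0 pos [0.5392 0.1788 0.1878] yaw 174.8 gap 0.0484 F [ 0.2 -0.7 -0.6] tilt 0.000
    [0.0493 0.5853 0.3276] turn -0.0009  dist mm 101
(np.int64(218), np.int64(212), np.int64(308), np.int64(242))
...........###................................................................###.........
...........###................................................................###.........
..........####................................................................###.........
..........####................................................................###.........
..........####................................................................###.........
..........####........................................
[... 1520 characters left out ...]
................................................#####..........
......#######..............................................................#####..........
.....########..............................................................#####.......###
....#########..............................................................#####........##
...##########.............................................................######........##
...##########.............................................................######........##
..###########.............................................................######.........#
.############.............................................................######.........#
```

```bash
python3 -m pendant '.01 0 .1 0 .565;.03 0 .2 0 .565;.04 0 .28 0 .565;.04 0 .31 0 .565;.04 .1 .31 0 .565;.04 .22 .31 0 .565;.04 .34 .31 0 .565;.04 .43 .31 0 .565;.04 .49 .31 0 .565;.04 .51 .31 0 .565' 30
python3 - <<'E'
from h import *
over((.5242,.1455),.071)
s=status.sense();p=np.array(s["tool_pos"])
for n in("scene","wrist"):
    c=cam(n);q=proj(c,p+[*OFF,-.062]).astype(int);x0,y0=q-[34,22];print(n,x0,y0)
    h=cv2.cvtColor(c["img"],cv2.COLOR_RGB2HSV)[y0:y0+44,x0:x0+75]
    if n=="wrist": print("\n".join("".join("o" if (v[0]<14 or v[0]>170) and v[1]>110 else ("y" if v[1]>90 else ("." if v[2]>95 else "#")) for v in r) for r in h))
E
```

```text
t: 59.83
tool_pos: [0.5275, 0.1332, 0.1097]
orientation: [[-0.996, -0.003, -0.089], [0.089, -0.0, -0.996], [0.003, -1.0, 0.001]]
contact_force: [-0.0, 0.3, -0.7]
finger_gap: 0.0482
t 59.8 pos [0.5275 0.1332 0.1097] yaw 174.9 gap 0.0482 F [-0.   0.3 -0.7] tilt 0.003
    [-1.130e-02  2.578e-01  2.000e-04] turn -0.0007  dist mm 39
scene 262 214
wrist 229 199
.................#ooyooyoooooooyyooooyooyooyyyy##..........................
.................yoyooyooyyooyooyyyyyoyyyoyoooo##..........................
.................yooooyyoyyyyyyyooyyyyyyyoooooy##..........................
.................yooooooooooooyoooooooooooooooy##..........................
.................yooooooooooooooooooooooyoooooo#...........................
.................oooooyoyyoyyyyyyoyyoooyyoooooo#...........................
.................yooooooyyoyyyyyyooyoyooooooooy#...........................
.......##........yooooooyoyyyyyyoyoooyyoooooooy#................###########
#########........yoooooyyooyyyyyyyyyyoooooooooy#....#######################
#########...#####ooooooyoyoyyyyyyyyyooooooooooo###########
[... 1901 characters left out ...]
yyyyy#####yyyyyy
##yyyyyyyyyyyyyyyyyyyyyyyyyyyyyyyyyyyyyyyyyyyyyyyyyyyyyyyyyyyyyy#####yyyyyy
##yyyyyyyyyyyyyyyyyyyyyyyyyyyyyyyyyyyyyyyyyyyyyyyyyyyyyyyyyyyyyy#####yyyyyy
##yyyyyyyyyyyyyyyyyyyyyyyyyyyyyyyyyyyyyyyyyyyyyyyyyyyyyyyyyyyyyy#####yyyy##
##yyyyyyyyyyyyyyyyyyyyyyyyyyyyyyyyyyyyyyyyyyyyyyyyyyyyyyyyyyyyy######yyyy#y
##yyyyyyyyyyyyyyyyyyyyyyyyyyyyyyyyyyyyyyyyyyyyyyyyyyyyyyyyyyyyy######yyy#yy
##yyyyyyyyyyyyyyyyyyyyyyyyyyyyyyyyyyyyyyyyyyyyyyyyyyyyyyyyyyyyy######yyy#yy
##yyyyyyyyyyyyyyyyyyyyyyyyyyyyyyyyyyyyyyyyyyyyyyyyyyyyyyyyyyyyy######yyy#yy
##yyyyyyyyyyyyyyyyyyyyyyyyyyyyyyyyyyyyyyyyyyyyyyyyyyyyyyyyyyyyy######.yy#yy
##yyyyyyyyyyyyyyyyyyyyyyyyyyyyyyyyyyyyyyyyyyyyyyyyyyyyyyyyyyyyy#######yyyyy
```

```bash
python3 -m pendant '-.011 .04 0 0 .565;-.011 .09 0 0 .565;-.011 .14 0 0 .565;-.011 .18 0 0 .565;-.011 .21 0 0 .565;-.011 .23 0 0 .565;-.011 .245 0 0 .565;-.011 .253 0 0 .565;-.011 .255 0 0 .565;-.011 .255 0 0 .565' 30
python3 -m pendant '0 0 0 0 .565;0 0 0 0 .54;0 0 0 0 .51;0 0 0 0 .48;0 0 0 0 .45;0 0 0 0 .44;0 0 0 0 .44;0 0 0 0 .44;0 0 0 0 .44;0 -.02 0 0 .44'
python3 -m pendant '0 0 0 0 .44;0 -.05 0 0 .44;0 -.12 0 0 .44;0 -.22 0 0 .44;0 -.34 0 0 .44;0 -.46 0 0 .44;0 -.58 0 0 .44;0 -.68 0 0 .44;0 -.75 0 0 .44;0 -.78 0 0 .44'
python3 - <<'E'
from h import *
board();over(slot(1,44),.083)
p=np.array(status.sense()["tool_pos"])
c=cam("wrist");q=proj(c,p+[*OFF,-.062]).astype(int);x0,y0=q-[34,22];print(x0,y0)
h=cv2.cvtColor(c["img"],cv2.COLOR_RGB2HSV)[y0:y0+60,x0:x0+75]
print("\n".join("".join("o" if (v[0]<14 or v[0]>170) and v[1]>110 else ("y" if v[1]>90 else ("." if v[2]>95 else "#")) for v in r) for r in h[::2]))
E
```

```text
t: 60.77
tool_pos: [0.5307, 0.1337, 0.0732]
orientation: [[-0.996, 0.0, -0.089], [0.089, 0.0, -0.996], [-0.0, -1.0, -0.0]]
contact_force: [-0.6, -1.3, -0.6]
finger_gap: 0.0486
t: 61.6
tool_pos: [0.5299, 0.1336, 0.0756]
orientation: [[-0.996, -0.001, -0.089], [0.089, -0.0, -0.996], [0.001, -1.0, 0.0]]
contact_force: [-0.7, 0.6, -1.6]
finger_gap: 0.0457
t: 62.43
tool_pos: [0.5319, 0.1339, 0.1959]
orientation: [[-0.996, 0.004, -0.089], [0.089, 0.001, -0.996], [-0.004, -1.0, -0.001]]
contact_force: [0.2, 0.4, -1.4]
finger_gap: 0.0455
t 62.5 pos [0.5313 0.1338 0.1943] yaw 174.9 gap 0.0454 F [ 0.3  0.6 -1.2] tilt 0.002
    [-0.0388  0.7422  0.5347] turn -0.0005  dist mm 137
229 200
yyyyyyyyyyyyyyyyyyyyyyyyyyyyyyyyyyyyyyyyyyyyyyyyyyyyyyyyyyyyyyyyyyyyyyyyyyy
yyyyyyyyyyyyyyyyyyyyyyyyyyyyyyyyyyyyyyyyyyyyyyyyyyyyyyyyyyyyyyyyyyyyyyyyyyy
yyyyyyyyyyyyyyyyyyyyyyyyyyyyyyyyyyyyyyyyyyyyyyyyyyyyyyyyyyyyyyyyyyyyyyyyyyy
yyyyyyyyyyyyyyyyyyyyyyyyyyyyyyyyyyyyyyyyyyyyyyyyyyyyyyyyyyyyyyyyyyyyyyyyyyy
yyyyyyyyyyyyyyyyyyyyyyyyyyyyyyyyoooyyyyoyyyyyyyyyyyyyyyyyyyyyyyyyyyyyyyyyyy
yyyyyyyyyyyyyyyyyyyyyyyoyyyyyyyyyyy
[... 1164 characters left out ...]
##yyyyyyyy#yyyyy
########.#####yyyyyyyyyyyoooyyyyyyyyyyyooyooooyyyyyyy#...######yyyyyy#yyyyy
########.####yyyyyyyyyyyyyyyyyyyyyyyyyyyyyyyyyyyyyyyy#..#.######yyyyy#yyyyy
########.####yyyyyyyyyyyyyyyyyyyyyyyyyyyyyyyyyyyyyyyyy..##..#####yyyyyyyyyy
########.###yyyyyyyyyyyyyyyyyyyyyyyyyyyyyyyyyyyyyyyyy#.#####.#####.yyyyyyyy
########.###yyyyyyyyyyyyyyyyyyyyyyyyyyyyyyyyyyyyyyyyyy.#####..#######yyyyyy
########.##yyyyyyyyyyyyyyyyyyyyyyyyyyyyyyyyyyyyyyyyyy#.######.########yyyyy
########.##yyyyyyyyyyyyyyyyyyyyyyyyyyyyyyyyyyyyyyyyyy##########.#######yyyy
########.#yyyyyyyyyyyyyyyyyyyyyyyyyyyyyyyyyyyyyyyyyyyy#########..########yy
########.#yyyyyyyyyyyyyyyyyyyyyyyyyyyyyyyyyyyyyyyyyyyy.##########.#########
```

The last lump is held. Carrying it to slot (1,44).

```bash
python3 -m pendant '0 0 .04 0 .44;-.01 0 .12 0 .44;-.02 0 .22 0 .44;-.03 0 .33 0 .44;-.039 0 .43 0 .44;-.039 0 .5 0 .44;-.039 0 .53 0 .44;-.039 0 .535 0 .44;-.039 0 .535 0 .44;-.039 0 .535 0 .44'
python3 -m pendant '0 .06 0 0 .44;0 .17 0 0 .44;0 .3 0 0 .44;0 .43 0 0 .44;0 .55 0 0 .44;0 .63 0 0 .44;0 .68 0 0 .44;0 .71 0 0 .44;0 .728 0 0 .44;0 .728 0 0 .44'
python3 -m pendant '0 0 0 0 .44;0 0 0 0 .47;0 0 0 0 .5;0 0 0 0 .53;0 0 0 0 .54;0 0 0 0 .54;0 0 0 0 .54;0 -.06 0 0 .54;0 -.2 0 0 .54;0 -.4 0 0 .55'
python3 -m pendant '0 -.1 0 0 .55;0 -.3 0 0 .55;0 -.45 0 0 .55;0 -.5 -.1 0 .55;0 -.5 -.25 0 .55;0 -.5 -.4 0 .55;0 -.5 -.6 0 .55;0 -.5 -.8 0 .55;0 -.5 -.9 0 .55;0 -.5 -.9 0 .55'
python3 - <<'E'
from h import *
board();tier()
c=cam("wrist");x,y=proj(c,(*C,.03)).astype(int);x0,y0,x1,y1=max(0,x-64),max(0,y-60),x+64,y+60
h=cv2.cvtColor(c["img"],cv2.COLOR_RGB2HSV)[y0:y1,x0:x1];print(x0,y0,x,y)
print("\n".join("".join("o" if v[1]>110 else "." for v in r) for r in h[::2]))
E
```

```text
t: 63.42
tool_pos: [0.5291, 0.0536, 0.1929]
orientation: [[-0.996, -0.0, -0.088], [0.088, 0.0, -0.996], [0.0, -1.0, -0.0]]
contact_force: [0.5, 0.7, -0.7]
finger_gap: 0.0455
t: 64.25
tool_pos: [0.5293, 0.0534, 0.0837]
orientation: [[-0.996, -0.0, -0.088], [0.088, -0.0, -0.996], [0.0, -1.0, 0.0]]
contact_force: [0.3, 0.1, -0.6]
finger_gap: 0.0458
t: 65.08
tool_pos: [0.5266, 0.0533, 0.1424]
orientation: [[-0.996, -0.006, -0.089], [0.089, 0.0, -0.996], [0.006, -1.0, 0.0]]
contact_force: [-0.0, -0.9, -0.4]
finger_gap: 0.0471
t: 65.92
tool_pos: [0.5414, 0.1906, 0.2196]
orientation: [[-0.996, 0.001, -0.085], [0.085, 0.001, -0.996], [-0.001, -1.0, -0.001]]
contact_force: [0.2, 0.2, -1.2]
finger_gap: 0.0473
tier px [275.  13.] uv mm [-17. -14.]
tier px [225.  33.] uv mm [40. 10.]
tier px [289.  46.] uv mm [-33.  25.]
tier px [260.  61.] uv mm [ 0. 44.]
196 0 260 22
..........................................................................ooooooooooooooooooooooo...............................
..........................................................................oooooooooooooooooooooo.....
[... 4358 characters left out ...]
oooo...................................................
................................................................................................................................
................................................................................................................................
................................................................................................................................
................................................................................................................................
................................................................................................................................
```

All seven are in the tier in a single layer. Now to take the tongs back to the stand.

Run:
```python
from h import *
plan((.669,-.211,.24),113.4,True)
```

```text
t 66.1 pos [0.5411 0.187  0.2191] yaw 174.9 gap 0.0471 F [ 0.3  0.4 -1.4] tilt 0.000
    [-0.4189 -0.0532  0.99  ] turn 0.3416  dist mm 161
    [-0.99   -0.0497  0.0968] turn 0  dist mm 149
    [-0.714  -0.0359  0.0698] turn 0  dist mm 108
```

```bash
python3 -m pendant '-.02 -.03 .05 .02 .55;-.06 -.06 .15 .05 .55;-.12 -.1 .28 .085 .55;-.18 -.13 .42 .12 .55;-.23 -.13 .56 .155 .55;-.29 -.13 .7 .19 .55;-.35 -.13 .84 .225 .55;-.4 -.13 .94 .26 .55;-.419 -.13 .99 .3 .55;-.419 -.13 .99 .342 .55'
python3 -m pendant '-.04 0 0 0 .55;-.12 0 .01 0 .55;-.25 0 .02 0 .55;-.4 0 .04 0 .55;-.55 0 .05 0 .55;-.7 0 .07 0 .55;-.84 0 .08 0 .55;-.94 0 .09 0 .55;-.98 0 .1 0 .55;-.98 0 .1 0 .55'
python3 - <<'E'
from h import *
plan((.669,-.211,.24),113.4,True)
E
```

```text
t: 66.95
tool_pos: [0.5909, 0.0309, 0.2385]
orientation: [[-0.394, 0.0, -0.919], [0.919, -0.001, -0.394], [-0.001, -1.0, 0.0]]
contact_force: [0.3, -0.3, -0.0]
finger_gap: 0.0473
t: 67.78
tool_pos: [0.6363, -0.108, 0.2382]
orientation: [[-0.403, -0.0, -0.915], [0.915, -0.0, -0.403], [0.0, -1.0, 0.0]]
contact_force: [0.3, 0.2, -0.3]
finger_gap: 0.047
t 67.8 pos [ 0.6363 -0.108   0.2382] yaw 113.7 gap 0.0470 F [ 0.3  0.2 -0.3] tilt 0.000
    [-0.7162 -0.0123  0.0765] turn 0.0019  dist mm 108
```

```bash
python3 -m pendant '-.04 0 0 0 .55;-.12 0 .01 0 .55;-.23 0 .02 0 .55;-.35 0 .03 0 .55;-.47 0 .05 0 .55;-.58 0 .06 0 .55;-.66 0 .07 0 .55;-.7 0 .076 0 .55;-.716 0 .076 0 .55;-.716 0 .076 0 .55'
python3 -m pendant '0 0 0 0 .565;0 .05 0 0 .565;0 .1 0 0 .565;0 .18 0 0 .565;0 .26 0 0 .565;0 .34 0 0 .565;0 .42 0 0 .565;0 .48 0 0 .565;0 .52 0 0 .565;0 .53 0 0 .565'
python3 - <<'E'
from h import *
plan((.669,-.211,.087),113.4,True)
c=cam("wrist");save(c,"w9.png",(130,130,380,320),3)
E
```

```text
t: 68.62
tool_pos: [0.6692, -0.2098, 0.2381]
orientation: [[-0.403, -0.0, -0.915], [0.915, 0.0, -0.403], [0.001, -1.0, 0.0]]
contact_force: [-0.2, -0.2, 0.4]
finger_gap: 0.0471
t: 69.45
tool_pos: [0.6681, -0.2088, 0.1567]
orientation: [[-0.403, -0.003, -0.915], [0.915, 0.001, -0.403], [0.002, -1.0, 0.002]]
contact_force: [-0.1, -0.4, -1.4]
finger_gap: 0.048
t 69.5 pos [ 0.6681 -0.2088  0.1567] yaw 113.8 gap 0.0480 F [-0.1 -0.4 -1.4] tilt 0.003
    [-0.0166  0.4646 -0.0008] turn 0.0021  dist mm 70
```

View pics/w9.png

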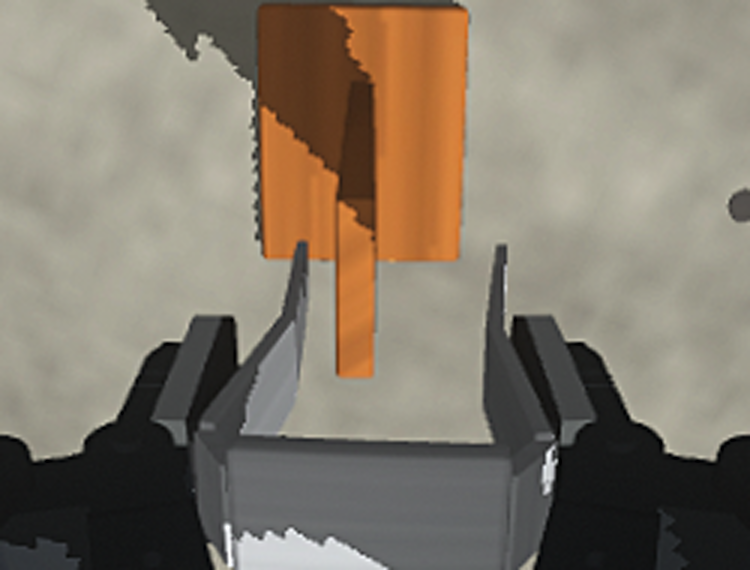

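That was my 16th and last view. It shows the stand plate at (356,310) cleanly between the tongs' arms at (303,…) and (490,…). I'll nudge slightly left and lower.

```bash
python3 -m pendant '-.025 .05 0 0 .565;-.025 .1 0 0 .565;-.025 .17 0 0 .565;-.025 .24 0 0 .565;-.025 .3 0 0 .565;-.025 .36 0 0 .565;-.025 .4 0 0 .565;-.025 .43 0 0 .565;-.025 .44 0 0 .565;-.025 .44 0 0 .565'
python3 -m pendant '0 .005 0 0 .565;0 .01 0 0 .565;0 .015 0 0 .565;0 .02 0 0 .565;0 .025 0 0 .565;0 .03 0 0 .565;0 .03 0 0 .565;0 .03 0 0 .565;0 .03 0 0 .565;0 .03 0 0 .565'
python3 - <<'E'
from h import *
plan((.669,-.211,.087),113.4,True)
E
```

```text
t: 70.33
tool_pos: [0.6704, -0.2125, 0.0923]
orientation: [[-0.403, -0.001, -0.915], [0.915, 0.0, -0.403], [0.0, -1.0, 0.0]]
contact_force: [-0.6, -0.2, -0.2]
finger_gap: 0.0484
t: 71.17
tool_pos: [0.6707, -0.2127, 0.0886]
orientation: [[-0.403, 0.0, -0.915], [0.915, -0.0, -0.403], [-0.0, -1.0, -0.0]]
contact_force: [-0.9, -0.2, 1.2]
finger_gap: 0.0483
t 71.2 pos [ 0.6707 -0.2127  0.0886] yaw 113.8 gap 0.0483 F [-0.9 -0.2  1.2] tilt 0.000
    [0.0151 0.0104 0.006 ] turn 0.0022  dist mm 3
```

```bash
python3 -m pendant '0 .005 0 0 .565;0 .01 0 0 .565;0 .015 0 0 .565;0 .02 0 0 .565;0 .025 0 0 .565;0 .025 0 0 .565;0 .025 0 0 .565;0 .025 0 0 .565;0 .025 0 0 .565;0 .025 0 0 .565'
python3 - <<'E'
from h import *
plan((.669,-.211,.087),113.4,True)
E
```

```text
t: 72.0
tool_pos: [0.671, -0.2131, 0.0872]
orientation: [[-0.403, 0.001, -0.915], [0.915, -0.001, -0.403], [-0.002, -1.0, -0.001]]
contact_force: [-4.0, 1.3, 10.6]
finger_gap: 0.0482
t 72.0 pos [ 0.671  -0.2131  0.0872] yaw 113.8 gap 0.0482 F [-4.   1.3 10.6] tilt 0.002
    [0.0179 0.0012 0.0064] turn 0.0021  dist mm 3
```

Contact at 10.6 N means the bridge is on the plate. I'll release gently and lift straight up.

```bash
python3 -m pendant '0 -.007 0 0 .57;0 -.007 0 0 .58;0 -.007 0 0 .59;0 -.007 0 0 .6;0 -.007 0 0 .62;0 -.007 0 0 .66;0 -.007 0 0 .75;0 -.007 0 0 .9;0 -.007 0 0 1;0 -.007 0 0 1'
python3 -m pendant '0 0 0 0 1;0 0 0 0 1;0 0 0 0 1;0 -.1 0 0 1;0 -.25 0 0 1;0 -.4 0 0 1;0 -.6 0 0 1;0 -.8 0 0 1;0 -.9 0 0 1;0 -.9 0 0 1'
python3 - <<'E'
from h import *
c=cam("wrist");a=cam("scene");b=cam("side")
for n,k in(("wrist",c),("scene",a),("side",b)):
    for t,z in(("tongs_grip",.109),("tongs",.135),("stand_top",.135)):
        for r in mark_of(k,t)[:1]: print(n,t,round(r["conf"],2),np.round(r["pixel"]),atz(k,r["pixel"],z)[:2])
# bridge silhouette in wrist around expected
for z,pt in((.141,"bridge"),):
    P=[(x,y) for x in(-11,11) for y in(-18,18)]
    ax=np.array([np.cos(np.radians(23.4)),np.sin(np.radians(23.4))]);ay=np.array([-ax[1],ax[0]])
    for x,y in P: print(np.round(proj(c,(*(np.array([.668,-.2123])+ax*x/1000+ay*y/1000),z)),1))
q=proj(c,(.668,-.2123,.141)).astype(int);x0,y0=q-[50,30];print(x0,y0)
g=cv2.cvtColor(c["img"],cv2.COLOR_RGB2HSV)[y0:y0+60,x0:x0+100]
print("\n".join("".join("O" if v[1]>110 else "#" if v[2]>185 else ("+" if v[2]<70 else ".") for v in r) for r in g[::2]))
plan((.60,-.25,.24),-145)
E
```

```text
t: 72.83
tool_pos: [0.6705, -0.2125, 0.0854]
orientation: [[-0.403, -0.0, -0.915], [0.915, 0.0, -0.403], [0.0, -1.0, 0.0]]
contact_force: [-0.0, 0.3, 0.4]
finger_gap: 0.0856
t: 73.67
tool_pos: [0.6735, -0.2138, 0.2267]
orientation: [[-0.403, 0.009, -0.915], [0.915, -0.004, -0.403], [-0.007, -1.0, -0.007]]
contact_force: [0.4, -0.1, 0.5]
finger_gap: 0.0856
wrist tongs_grip 0.58 [257. 185.] [ 0.67299389 -0.21174251]
wrist tongs 0.76 [257. 192.] [ 0.67215521 -0.21279957]
wrist stand_top 0.7 [258. 188.] [ 0.66820138 -0.21284472]
scene tongs_grip 0.82 [160. 172.] [ 0.66333411 -0.21351112]
scene tongs 0.75 [156. 163.] [ 0.66744112 -0.22297413]
scene stand_top 0.8 [161. 159.] [ 0.64654032 -0.23353593]
side tongs_grip 0.53 [358. 204.] [ 0.68210484 -0.21666704]
side tongs 0.59 [357. 202.] [ 0.66338204 -0.22321623]
side stand_top 0.98 [358. 196.] [ 0.68120777 -0.21351725]
[236.8 176.7]
[282.1 177.2]
[237.  202.8]
[281.1 203.2]
209 160
..................++..OOOOOOOOOOOOOOOOOOOOOOOOOOOOOOOOOOOOOOOOOOOOOOOOOOOOO.+.......................
..................+++..OOOOOOOOOOOOOOOOOOOOOOOOOOOOOOOOOOOOO
[... 2310 characters left out ...]
OOOOOOO..............................................
.............................................OOOOOOOOO..............................................
....................................................................................................
....................................................................................................
....................................................................................................
.++++...............................................................................................
t 74.3 pos [ 0.6704 -0.2126  0.2201] yaw 113.8 gap 0.0855 F [ 0.4  0.1 -0.4] tilt 0.001
    [-0.0388 -0.1323  0.5302] turn 0.4377  dist mm 82
```

The tongs hang flat and centred: the bridge is within about 3 px of its expected position. Now the lid.

Run:
```python
from h import *
plan((.444,-.314,.20),36,True)
```

```text
t 74.3 pos [ 0.6704 -0.2126  0.2201] yaw 113.8 gap 0.0855 F [ 0.4  0.1 -0.4] tilt 0.001
    [-0.0059  0.0809  0.99  ] turn 0.4322  dist mm 149
    [-0.6496  0.0538  0.1365] turn 0  dist mm 100
```

```bash
python3 -m pendant '0 0 .1 .04 1;0 0 .25 .08 1;0 0 .4 .12 1;0 0 .55 .16 1;0 0 .7 .2 1;0 0 .85 .24 1;0 0 .95 .28 1;0 0 .99 .32 1;0 0 .99 .36 1;0 0 .99 .4 1'
python3 - <<'E'
from h import *
plan((.444,-.314,.20),36,True)
E
```

```text
t: 75.1
tool_pos: [0.5341, -0.2729, 0.2209]
orientation: [[0.746, 0.0, -0.666], [0.666, -0.0, 0.746], [0.0, -1.0, -0.0]]
contact_force: [-0.6, -0.7, 0.3]
finger_gap: 0.0855
t 75.1 pos [ 0.5341 -0.2729  0.2209] yaw 41.8 gap 0.0855 F [-0.6 -0.7  0.3] tilt 0.000
    [-0.6307  0.1393  0.1958] turn 0.032  dist mm 101
```

```bash
python3 -m pendant '-.1 0 .03 .03 1;-.2 .03 .06 .032 1;-.35 .06 .1 .032 1;-.5 .1 .15 .032 1;-.6 .13 .19 .032 1;-.631 .139 .196 .032 1;-.631 .139 .196 .032 1;-.631 .139 .196 .032 1;-.631 .139 .196 .032 1;-.631 .139 .196 .032 1'
cat > lid.py <<'E'
from h import *
def handle(zt=.050):
    c=cam("wrist");q=proj(c,(.444,-.314,.05)).astype(int);x0,y0=max(0,q[0]-60),max(0,q[1]-50)
    v=c["img"].max(2)[y0:y0+100,x0:x0+120]
    n,l,st,ce=cv2.connectedComponentsWithStats((v<62).astype(np.uint8))
    for i in range(1,n):
        if 150<st[i,4]<4000:
            r=cv2.minAreaRect(np.argwhere(l==i)[:,::-1].astype(np.float32))
            B=cv2.boxPoints(r)+[x0,y0];W=np.array([atz(c,b,zt)[:2] for b in B]);e=[W[1]-W[0],W[2]-W[1]];L=[np.linalg.norm(x) for x in e];k=int(np.argmax(L))
            print("blob",st[i],"ctr",np.round(W.mean(0),4),"LxW",np.round(L,4),"yaw long",np.degrees(np.arctan2(*e[k][::-1])))
    return c,x0,y0,v
E
python3 - <<'E'
from lid import *
c,x0,y0,v=handle();print(x0,y0)
print("\n".join("".join("#" if k<62 else "+" if k<120 else "." for k in r) for r in v[::2]))
plan((.444,-.314,.06),36,True)
E
```

```text
t: 75.93
tool_pos: [0.446, -0.3143, 0.2003]
orientation: [[0.804, 0.001, -0.594], [0.594, -0.001, 0.804], [0.001, -1.0, -0.001]]
contact_force: [0.1, 0.0, -0.1]
finger_gap: 0.0853
blob [ 53  21  14  58 614] ctr [ 0.4432 -0.3141] LxW [0.0112 0.0602] yaw long -50.6404018868109
191 125
...........++...........................................................................................................
.........+#.............................................................................................................
.......+#...............................................................................................................
......++................................................................................................................
....+#..................................................................................................................
..+##...................................................................................................................
+###......................................................................................
[... 4675 characters left out ...]
..........................................................................
......................#+................................................................................................
.........................#++............................................................................................
............................+..+........................................................................................
..................................#+....................................................................................
t 76.0 pos [ 0.4459 -0.3142  0.2002] yaw 36.5 gap 0.0853 F [-0.  -0.1  0. ] tilt 0.001
    [-0.0096  0.9346  0.0094] turn 0.0026  dist mm 140
```

The handle measures 60 × 11 mm, centred at (0.4432, -0.3141), with its long axis at -50.6°. Descending with the jaw at 39.4°.

```bash
python3 -m pendant '-.014 .1 .011 -.016 1;-.014 .25 .011 -.016 1;-.014 .4 .011 -.016 1;-.014 .55 .011 -.016 1;-.014 .68 .011 -.016 1;-.014 .76 .011 -.016 1;-.014 .8 .011 -.016 1;-.014 .8 .011 -.016 1;-.014 .8 .011 -.016 1;-.014 .8 .011 -.016 1'
python3 - <<'E'
from lid import *
handle();plan((.4432,-.3141,.027),39.4,True)
E
```

```text
t: 76.82
tool_pos: [0.4432, -0.3149, 0.081]
orientation: [[0.774, 0.002, -0.634], [0.634, -0.001, 0.774], [0.0, -1.0, -0.002]]
contact_force: [-0.1, -0.8, 0.2]
finger_gap: 0.0854
blob [  51    2   19   88 1544] ctr [ 0.4429 -0.3133] LxW [0.0109 0.0606] yaw long -50.124263365499786
t 76.9 pos [ 0.4432 -0.315   0.0811] yaw 39.3 gap 0.0855 F [-0.6  0.2 -0. ] tilt 0.003
    [0.0034 0.3607 0.0056] turn -0.0005  dist mm 54
```

```bash
python3 -m pendant '.005 .06 .008 0 1;.005 .14 .008 0 1;.005 .22 .008 0 1;.005 .29 .008 0 1;.005 .33 .008 0 1;.005 .355 .008 0 1;.005 .36 .008 0 1;.005 .36 .008 0 1;.005 .36 .008 0 .8;.005 .36 .008 0 .6' 50
python3 -m pendant '0 0 0 0 .4;0 0 0 0 .3;0 0 0 0 .2;0 0 0 0 .1;0 0 0 0 .05;0 0 0 0 0;0 0 0 0 0;0 0 0 0 0;0 0 0 0 0;0 0 0 0 0'
python3 - <<'E'
from lid import *
plan((.4432,-.3141,.20),39.4,True)
E
```

```text
t: 77.7
tool_pos: [0.4425, -0.3133, 0.0264]
orientation: [[0.774, 0.001, -0.633], [0.633, -0.001, 0.774], [0.0, -1.0, -0.001]]
contact_force: [1.0, 0.1, 0.5]
finger_gap: 0.0637
t: 78.53
tool_pos: [0.4422, -0.313, 0.0261]
orientation: [[0.774, 0.0, -0.633], [0.633, -0.0, 0.774], [0.0, -1.0, -0.001]]
contact_force: [-0.6, -0.3, 3.4]
finger_gap: 0.0108
t 78.5 pos [ 0.4422 -0.313   0.0261] yaw 39.3 gap 0.0108 F [-0.6 -0.3  3.4] tilt 0.001
    [ 5.0e-04 -9.9e-01 -8.8e-03] turn -0.0006  dist mm 149
    [ 1.000e-04 -1.692e-01 -1.400e-03] turn 0  dist mm 25
```

```bash
python3 -m pendant '0 -.03 0 0 0;0 -.1 0 0 0;0 -.2 0 0 0;0 -.34 0 0 0;0 -.5 0 0 0;0 -.66 0 0 0;0 -.82 0 0 0;0 -.93 0 0 0;0 -.99 0 0 0;0 -.99 0 0 0'
python3 - <<'E'
from lid import *
plan((.5205,.0222,.19),39.3,True)
p=np.array(status.sense()["tool_pos"])
for n in("scene","side"):
    c=cam(n)
    for r in mark_of(c,"lid_center")[:2]: print(n,round(r["conf"],2),np.round(r["pixel"]),(atz(c,r["pixel"],p[2]+.0169-.032)-p)*1000)
E
```

```text
t: 79.37
tool_pos: [0.4431, -0.3138, 0.1769]
orientation: [[0.774, 0.003, -0.633], [0.633, -0.003, 0.774], [0.001, -1.0, -0.004]]
contact_force: [0.2, -0.5, 0.1]
finger_gap: 0.011
t 79.4 pos [ 0.4431 -0.3138  0.1769] yaw 39.3 gap 0.0110 F [ 0.2 -0.5  0.1] tilt 0.005
    [ 0.99   -0.0501  0.766 ] turn -0.0  dist mm 188
    [ 0.8279 -0.0396  0.6406] turn 0  dist mm 157
scene 0.97 [207. 122.] [ -2.78933649  -5.48523154 -15.1       ]
scene 0.51 [181. 274.] [392.27865785 499.30718171 -15.1       ]
side 0.79 [329. 265.] [ -1.94738661   0.94291711 -15.1       ]
side 0.72 [245. 293.] [-173.70396554   66.1490673   -15.1       ]
```

The lid is held centred. Carrying it over the tier.

```bash
python3 -m pendant '.03 0 .02 0 0;.1 -.01 .08 0 0;.2 -.02 .16 0 0;.33 -.03 .26 0 0;.46 -.05 .36 0 0;.6 -.05 .46 0 0;.74 -.05 .57 0 0;.87 -.05 .67 0 0;.96 -.05 .74 0 0;.99 -.05 .766 0 0'
python3 -m pendant '.03 0 .02 0 0;.1 -.01 .08 0 0;.2 -.02 .16 0 0;.33 -.03 .26 0 0;.46 -.04 .36 0 0;.6 -.04 .46 0 0;.7 -.04 .55 0 0;.78 -.04 .61 0 0;.82 -.04 .64 0 0;.828 -.04 .64 0 0'
python3 -m pendant '0 0 0 0 0;0 0 0 0 0;0 0 0 0 0;0 0 0 0 0;0 0 0 0 0;0 0 0 0 0;0 0 0 0 0;0 0 0 0 0;0 0 0 0 0;0 0 0 0 0'
python3 - <<'E'
from lid import *
plan((.5205,.0222,.11),39.3,True)
p=np.array(status.sense()["tool_pos"])
for n in("scene","side"):
    c=cam(n)
    for t,z in(("lid_center",p[2]-.015),("tier_rim",.052),("tier_floor",.01)):
        for r in mark_of(c,t)[:1]: print(n,t,round(r["conf"],2),np.round(r["pixel"]),atz(c,r["pixel"],z))
E
```

```text
t: 80.4
tool_pos: [0.4836, -0.1263, 0.1812]
orientation: [[0.772, -0.001, -0.636], [0.636, 0.002, 0.772], [0.0, -1.0, 0.002]]
contact_force: [0.4, 0.4, -1.3]
finger_gap: 0.0109
t: 81.23
tool_pos: [0.5195, 0.0238, 0.1876]
orientation: [[0.773, -0.001, -0.634], [0.634, -0.0, 0.773], [-0.0, -1.0, 0.0]]
contact_force: [0.1, 0.5, -1.0]
finger_gap: 0.0113
t: 82.07
tool_pos: [0.5195, 0.0231, 0.1878]
orientation: [[0.774, 0.0, -0.633], [0.633, -0.0, 0.774], [-0.0, -1.0, -0.0]]
contact_force: [0.0, -0.6, -0.8]
finger_gap: 0.011
t 82.1 pos [0.5195 0.0231 0.1878] yaw 39.3 gap 0.0110 F [ 0.  -0.6 -0.8] tilt 0.000
    [ 0.0014  0.5188 -0.0089] turn -0.0  dist mm 78
scene lid_center 0.91 [264. 168.] [0.5194338  0.02821545 0.17282116]
scene tier_rim 0.63 [259. 208.] [0.51528734 0.01076496 0.052     ]
scene tier_floor 0.59 [261. 224.] [0.51968876 0.02171863 0.01      ]
side lid_center 0.87 [250. 167.] [0.51794982 0.02456813 0.17282116]
side tier_rim 0.79 [250. 198.] [0.5210138  0.03066342 0.052     ]
side tier_floor 0.7 [252. 214.] [0.51066724 0.00884555 0.01      ]
```

```bash
python3 -m pendant '0 .05 -.005 0 0;0 .12 -.005 0 0;0 .2 -.005 0 0;0 .3 -.005 0 0;0 .4 -.005 0 0;0 .48 -.005 0 0;0 .54 -.005 0 0;0 .57 -.005 0 0;0 .585 -.005 0 0;0 .585 -.005 0 0' 70
python3 -m pendant '0 .01 0 0 0;0 .02 0 0 0;0 .03 0 0 0;0 .04 0 0 0;0 .05 0 0 0;0 .06 0 0 0;0 .07 0 0 0;0 .08 0 0 0;0 .08 0 0 0;0 .08 0 0 0'
python3 - <<'E'
from lid import *
plan((.520,.0224,.0701),39.3,True)
E
```

```text
t: 83.3
tool_pos: [0.5197, 0.0225, 0.0996]
orientation: [[0.774, -0.001, -0.633], [0.633, 0.0, 0.774], [-0.001, -1.0, 0.001]]
contact_force: [-0.5, -0.4, -1.4]
finger_gap: 0.0105
t: 84.13
tool_pos: [0.5203, 0.0225, 0.0881]
orientation: [[0.774, 0.001, -0.633], [0.633, -0.0, 0.774], [0.0, -1.0, -0.0]]
contact_force: [1.0, -0.9, -1.0]
finger_gap: 0.0103
t 84.1 pos [0.5203 0.0225 0.0881] yaw 39.3 gap 0.0103 F [ 1.  -0.9 -1. ] tilt 0.001
    [-0.0019  0.12    0.0008] turn -0.0001  dist mm 18
```

```bash
python3 -m pendant '0 .01 0 0 0;0 .02 0 0 0;0 .03 0 0 0;0 .04 0 0 0;0 .05 0 0 0;0 .06 0 0 0;0 .07 0 0 0;0 .07 0 0 0;0 .07 0 0 0;0 .07 0 0 0'
python3 -m pendant '0 .01 0 0 0;0 .015 0 0 0;0 .02 0 0 0;0 .025 0 0 0;0 .03 0 0 0;0 .035 0 0 0;0 .04 0 0 0;0 .045 0 0 0;0 .05 0 0 0;0 .05 0 0 0'
python3 - <<'E'
from lid import *
plan((.520,.0224,.0701),39.3,True)
E
```

```text
t: 84.97
tool_pos: [0.5195, 0.0226, 0.0768]
orientation: [[0.774, -0.001, -0.633], [0.633, 0.0, 0.774], [-0.001, -1.0, 0.001]]
contact_force: [0.6, 0.9, -3.9]
finger_gap: 0.0106
t: 85.8
tool_pos: [0.5197, 0.0225, 0.0702]
orientation: [[0.774, -0.001, -0.633], [0.633, 0.0, 0.774], [-0.0, -1.0, 0.0]]
contact_force: [-0.6, -0.1, 2.2]
finger_gap: 0.0107
t 85.8 pos [0.5197 0.0225 0.0702] yaw 39.3 gap 0.0107 F [-0.6 -0.1  2.2] tilt 0.001
    [ 0.0009  0.0007 -0.002 ] turn -0.0001  dist mm 0
```

```bash
python3 -m pendant '0 .005 0 0 0;0 .01 0 0 0;0 .015 0 0 0;0 .02 0 0 0;0 .02 0 0 0;0 .02 0 0 0;0 .02 0 0 0;0 .02 0 0 0;0 .02 0 0 0;0 .02 0 0 0'
python3 - <<'E'
from lid import *
plan((.520,.0224,.0701),39.3,True)
E
```

```text
t: 86.63
tool_pos: [0.5198, 0.0225, 0.0701]
orientation: [[0.774, -0.0, -0.633], [0.633, -0.0, 0.774], [-0.0, -1.0, -0.0]]
contact_force: [-9.3, 1.2, 21.9]
finger_gap: 0.0105
t 86.6 pos [0.5198 0.0225 0.0701] yaw 39.3 gap 0.0105 F [-9.3  1.2 21.9] tilt 0.000
    [ 0.0006  0.0002 -0.0018] turn -0.0  dist mm 0
```

The lid stops firmly at exactly the seated height (TCP 0.0701, 22 N). Relieving the press, opening and rising.

```bash
python3 -m pendant '0 -.01 0 0 0;0 -.02 0 0 0;0 -.02 0 0 .1;0 -.02 0 0 .2;0 -.02 0 0 .35;0 -.02 0 0 .5;0 -.02 0 0 .5;0 -.02 0 0 .5;0 -.02 0 0 .5;0 -.02 0 0 .5'
python3 -m pendant '0 -.05 0 0 .5;0 -.15 0 0 .5;0 -.3 0 0 .5;0 -.45 0 0 .5;0 -.6 0 0 .5;0 -.75 0 0 .5;0 -.85 0 0 .5;0 -.85 0 0 .5;0 -.85 0 0 .5;0 -.85 0 0 .5'
cat > hk.py <<'E'
from lid import *
c=cam("wrist");save(c,"end.png")
q=proj(c,(.52,.022,.094)).astype(int);x0,y0=q-[70,60];x0=max(x0,0);y0=max(y0,0)
v=c["img"].max(2)[y0:y0+120,x0:x0+140]
n,l,st,ce=cv2.connectedComponentsWithStats((v<55).astype(np.uint8))
for i in range(1,n):
    if 150<st[i,4]<6000:
        B=cv2.boxPoints(cv2.minAreaRect(np.argwhere(l==i)[:,::-1].astype(np.float32)))+[x0,y0]
        for z in(.094,.104):
            W=np.array([atz(c,b,z)[:2] for b in B]);print("handle?",st[i],np.round(W.mean(0),4),[round(float(np.linalg.norm(W[k+1]-W[k])),4) for k in(0,1)])
for s in(1,-1): print("hook top expected px",np.round([proj(c,(*slot(u,s*v),.082)) for u in(-9,9) for v in(68,79)],1).tolist())
a=cam("scene");b=cam("side")
for n,k in(("wrist",c),("scene",a),("side",b)):
    for t,z in(("lid_center",.055),("lid_handle",.087),("tongs_grip",.109)):
        for r in mark_of(k,t)[:1]: print(n,t,round(r["conf"],2),np.round(r["pixel"]),np.round(atz(k,r["pixel"],z),4))
plan((.52,.0224,.25))
E
python3 hk.py
```

```text
t: 87.47
tool_pos: [0.52, 0.0225, 0.07]
orientation: [[0.774, 0.0, -0.633], [0.633, -0.0, 0.774], [0.0, -1.0, -0.0]]
contact_force: [-0.8, -0.4, 0.6]
finger_gap: 0.0428
t: 88.3
tool_pos: [0.5193, 0.0226, 0.1969]
orientation: [[0.774, -0.001, -0.633], [0.633, 0.0, 0.774], [-0.001, -1.0, 0.001]]
contact_force: [0.8, -0.2, -0.1]
finger_gap: 0.0426
handle? [ 66  28  14  66 794] [0.5216 0.0225] [0.0593, 0.0109]
handle? [ 66  28  14  66 794] [0.5196 0.0249] [0.0569, 0.0105]
hook top expected px [[300.5, 127.8], [309.4, 119.0], [314.4, 142.2], [323.2, 133.7]]
hook top expected px [[197.5, 230.2], [190.5, 237.4], [211.4, 242.0], [204.2, 248.9]]
wrist lid_center 0.64 [255. 186.] [0.5254 0.0185 0.055 ]
wrist lid_handle 0.57 [255. 191.] [0.5224 0.0218 0.087 ]
scene lid_center 0.73 [262. 209.] [0.5168 0.0208 0.055 ]
scene lid_handle 0.57 [265. 197.] [0.5098 0.0232 0.087 ]
scene tongs_grip 0.76 [159. 173.] [ 0.6687 -0.211   0.109 ]
side lid_center 0.81 [250. 201.] [0.5121 0.0177 0.055 ]
side lid_handle 0.91 [252. 192.] [0.5202 0.0192 0.087 ]
t 88.9 pos [0.52   0.0225 0.1975] yaw 39.3 gap 0.0430 F [-0.  -0.  -0.2] tilt 0.000
    [-0.0004 -0.3503 -0.0008] turn 0.0  dist mm 53
```

Run:
```python
from lid import *
c=cam("wrist");g=cv2.cvtColor(c["img"],cv2.COLOR_RGB2GRAY)
for x0,y0 in((290,108),(175,218)):
    print(x0,y0);r=g[y0:y0+42,x0:x0+50]
    print("\n".join("".join(" .:-=+*#%@"[min(9,int(k)//26)] for k in q) for q in r))
```

```text
290 108
*=:.+%%##%#+******+**++++++++++++++++++++++++*****
**-+%%####%#+*****++++++++++++++++*+++++++++******
*-+%%####%%%#+***++++++*+*++++++++*****++++*+*****
-=%%####%%%%%#=++++++++++++*+++********+******+**+
+#%####%%%%%%%%=++++++++*****+*+************++++++
%%##%%%%%%%%%-%%++++++**********************++++++
%#%##%+-*#%%%#%%#++++*+********************+++++++
#%#+--:...-=#%%%%#++++********************++++++++
+*+--:::::::..-##%#+++*******************+++++++++
#+----:::::::::..:=@%++*****************++++++++++
%%#+---:::::-::::-@@@%++******************++++++++
##%#*=--::::=:::==%@@@#+*****************+++++++++
##%%#=---::--::.##=#@@%#+***************++++++++++
%%%#=----:--:::::##=%@%%#+*************+++++++++++
====----::::::::::#++%%%%#+************+++++++++++
-------:::::::::::-=#+%%%%#+***********+++++++++++
-------::::::::::::-#++%%%%#**********++++++++++++
-------::::::::::::.-=*+%@%%#********+++++++++++++
-------::::::::::::::-#*+%@%%#********++++++++++++
--------::::::::::::::-#**%@@%******++++++++++++++
---------::::::::::::::=#*+%@@%****+++++++++++++++
--------=--::::::::::
[... 2499 characters left out ...]
  .... .----------....... :++++++++++
+++++++++=.     ..  :---------- ...... :++++++++++
+++++++++-   .  .  .----------: ...... :++++++++++
+++++++++      ..  :----------. ...... :++++++++++
++++++**-    .    .----------- ....... .=+++++++++
++++*+*+    ..    :----------: .........=+++++++++
+++++**-  ..  ..  -----------. .........=+++++++++
+++++**:  ...... .----------- ..........=+++++++++
+++++*=.   . ..  :---------:: ..........=+++++++++
++++++:         .-----------........... =+++++++++
+++++-          :----------- .......... =+++++++++
+++++=..........:----------: .......... =+++++++++
++++=.      .. .:----------. .......... =+++++++++
++++=          .-----------  .......... =+++++++++
```

Hook_left's top sits where an upright hook should project, but hook_right is hidden by a finger. I'll retreat and check it from another angle.

```bash
python3 -m pendant '0 -.1 0 -.03 .5;0 -.2 0 -.06 .5;0 -.35 -.1 -.09 .5;0 -.45 -.2 -.12 .5;0 -.5 -.3 -.15 .5;0 -.5 -.4 -.19 .5;0 -.5 -.45 -.22 .5;0 -.5 -.5 -.25 .5;0 -.5 -.5 -.28 .5;0 -.5 -.5 -.28 .5'
python3 - <<'E'
from lid import *
c=cam("wrist")
print(status.sense()["tool_pos"])
for s in(1,-1):
    P=[np.round(proj(c,(*slot(0,s*v),.082)),1) for v in(68,76,79,86)];print(s,P)
    # brightness profile along v through the hook's middle, at z .082
    im=cv2.cvtColor(c["img"],cv2.COLOR_RGB2GRAY).astype(np.float32)
    for u in(-5,0,5):
        vs=np.arange(58,96,1.);px=np.array([proj(c,(*slot(u,s*v),.082)) for v in vs],np.float32)
        print("u",u,cv2.remap(im,px[:,0].reshape(1,-1),px[:,1].reshape(1,-1),cv2.INTER_LINEAR)[0].astype(int).tolist())
for t in("hook_left","hook_right"):
    print(t,[(round(r["conf"],2),np.round(r["pixel"],1).tolist()) for r in search_frame(c,t)[:3]])
g=im.astype(int)
for s in(1,-1):
    q=proj(c,(*slot(0,s*74),.082)).astype(int);x0,y0=q-[26,16];print(x0,y0)
    print("\n".join("".join(" .:-=+*#%@"[min(9,k//26)] for k in r) for r in g[max(0,y0):y0+34,max(0,x0):x0+52]))
E
```

```text
t: 89.78
tool_pos: [0.5677, -0.0359, 0.2725]
orientation: [[0.005, -0.0, -1.0], [1.0, 0.0, 0.005], [0.0, -1.0, 0.0]]
contact_force: [0.0, -0.3, -0.8]
finger_gap: 0.0428
[ 0.56749445 -0.03567217  0.27248456]
1 [array([361.2, 133.8]), array([367.3, 134.7]), array([369.6, 135. ]), array([374.9, 135.8])]
u -5 [102, 99, 82, 67, 77, 77, 77, 76, 77, 78, 77, 77, 78, 78, 78, 77, 64, 57, 137, 181, 205, 219, 212, 171, 155, 156, 159, 160, 160, 161, 163, 166, 159, 130, 63, 68, 73, 74]
u 0 [101, 101, 75, 75, 78, 79, 79, 79, 79, 78, 79, 79, 79, 78, 78, 78, 63, 72, 136, 220, 193, 220, 217, 179, 153, 151, 153, 155, 156, 156, 159, 162, 167, 170, 129, 64, 72, 74]
u 5 [205, 184, 135, 86, 79, 76, 72, 69, 71, 72, 73, 75, 75, 74, 75, 72, 65, 52, 162, 193, 206, 238, 216, 174, 149, 155, 157, 158, 159, 162, 163, 166, 171, 179, 118, 84, 70, 74]
-1 [array([244.8, 121.2]), array([237.7, 120.7]), array([235. , 120.5]), array([228.7, 120. ])]
u -5 [219, 218, 217, 216, 217, 218, 217, 216, 219, 224, 180, 193, 194, 190, 190, 190, 190, 191, 194, 136, 204, 238, 144, 110, 139, 91, 57, 76, 76, 76, 76, 76, 76, 76, 76, 75,
[... 3435 characters left out ...]
%%%%%%%%%%%
++*=:::::::::::::::#*@#%#######*%%%%%%%%%%%%%%%%%%%%
+++=:::::::::::::::#*@%%########%%%%%%%%%%%%%%%%%%%%
+++**=:::::::::::::**@%###*####%%%%%%%%%%%%%%%%%%%%%
++++*=::::::::::::::-++---:+##%%%%%%%%%%%%%%%%%%%%##
++++*-:::::::::::::::::::::+%%%%%%%%%%%%%%%%%%%%#*+-
++++*=:::::::::::::::::::::+%%%%%%%%%%%%%%%%%%%%*--=
++++**=::::::::::::::::::::=%%%%%%%%%%%%%%%%%%%%*--=
++++***-:::::::::::::::::::=%%%%%%%%%%%%%%%%%%%%*---
+++++**-:::::::::::::::::::-%%%%%%%%%%%%%%%%%%%%%#*-
++*++**-:::::::::---:::::::-#%%%%%%%%%%%%%%%%%%%%%*-
++++++*=+:::::::::-::::::::-*%%%%%%%%%%%%%%%%%%%%%%%
+++++++**:::::::::::::::::::+%%%%%%%%%%%%%%%%%%%%%%%
++++++++*:::::::::::::::::::+%%%%%%%%%%%%%%%%%%%%%%%
```

Both hook tops lie 76 to 82 mm from the axis, symmetric and upright, with the barbs over the lid's rim. The lid is seated and centred, the tongs hang on the stand, and the robot is clear.

```bash
python3 -m pendant '0 0 0 0 .5;0 0 0 0 .5;0 0 0 0 .5;0 0 0 0 .5;0 0 0 0 .5;0 0 0 0 .5;0 0 0 0 .5;0 0 0 0 .5;0 0 0 0 .5;0 0 0 0 .5'
python3 - <<'E'
from h import *
print(job.close_job(),status.sense()["t"])
E
```

```text
t: 90.77
tool_pos: [0.5675, -0.0355, 0.2726]
orientation: [[0.005, 0.0, -1.0], [1.0, 0.0, 0.005], [0.0, -1.0, -0.0]]
contact_force: [-0.0, 0.2, 0.5]
finger_gap: 0.0426
the job is handed in; nothing more can be done
the job is handed in; nothing more can be done
```

The job is handed in at about 91 s (limit 210 s), but the hand-in reports no verdict. I moved all seven lumps into the tier with the tongs, hung the tongs back astride the stand and pressed the lid down until it stopped.

**Last checks:**
- **Lumps:** the last wrist picture before the lid went on showed all seven inside the tier in one layer, two of them on their sides. I could not see them after that.
- **Tongs:** their bridge sat flat on the stand, about 3–4 px (roughly 2 mm) from where it should be. The scene camera put the grip point at (0.669, -0.211), against the stand at (0.668, -0.212).
- **Lid:** it stopped hard at 22 N at exactly the calculated seated height. The handle was about 1.5 mm from the tier's axis.
- **Hooks:** both hook tops were 76–82 mm from the axis, which is where they are when upright.

**What went wrong or disagreed:**
- **Dropped lumps:** the first two came loose while being carried, probably because the tongs slid and tilted in the grip when they touched the board. The first fell into the tier and the second onto the counter, and I picked that one up with the tongs. After that I measured the tips' offset and allowed for it.
- **Knocked lump:** one lump was moved aside inside the tier partway through, so I changed where I put the remaining ones.
- **Network readings:** some of the networks' single-camera positions for the rim, stand top and lid were 10–25 mm off. I used my own fits from the wrist and paired cameras instead.
- **Bystanders:** I did not re-measure the soy dish, spoon or squeezer at the end, but I saw no sign of contact with any of them.

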